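# Slide the seed tray under the lowered microscope

### The arm

A 6-joint arm with a two-finger parallel gripper is mounted at the origin on the work surface. World frame = base frame: x ahead of the robot, y to its left, z up, the work surface at z = 0. Lengths are in m, angles in rad, forces in N, time in s.
With the tool pointing down it reaches from about 0.3 to 0.75 m from the base axis. Payload 8.5 kg.
Tool frame: the origin (TCP) lies between the finger pads; the fingertips stand 25 mm ahead of it and the grasp point (between the pads) lies 6 mm ahead of it; z points along the fingers, x is the direction in which the jaws open and shut, and the axes are right-handed (so a half turn about z gives the same grasp; the last joint's range is limited). The gripper opens to 85 mm and grips with 20 to 120 N. Pads are 22 mm wide; open, the fingers measure 114 mm over their backs; the gripper's body (76 mm by 85 mm) begins 54 mm behind the grasp point. The pads swing forward as they close: fully open they stand 13 mm farther back than shut.
Start: joints at [0.988, 0.381, 1.297, -0, 1.464, -0.215], TCP at [0.198, 0.513, 0.256] pointing down, gripper open.
Joint ranges: [-3.11, 3.11], [-0.89, 2.33], [0.22, 2.48], [-1.42, 4.56], [0.17, 2.85], [-2.88, 2.88]. Speed limits (rad/s): [2.39, 2.39, 3.14, 3.14, 3.14, 3.14].

### API

Orientations are given as a 3x3 rotation matrix whose columns are the frame's x, y, z axes.
In Python, from workcell import bot gives the robot as it stands.
- The arm moves only by the tool carry_out, never from a script. Its argument "plan" is a list of rows, each an object with "turn": the turn, a rotation vector about the tool's x, y, z in units of 6 degrees (1.0 is 6 degrees), a list of three; "translation": the shift along the tool's x, y, z in units of 25 mm (1.0 is 25 mm), a list of three; "fingers": the opening, from -1 (shut) to 1 (fully open), so that 0 is half open. A call has 1 to 8 rows; each row shifts and turns the commanded pose from where the row before left it, along the tool's axes as they then stand; what a row does not reach is not made up. A row lasts 1/12 s, in which the tool goes at most 41.7 mm and 7.16 degrees, less where a joint would pass 70% of its speed; a pose out of reach is approached as far as the arm can. A call is refused whole if a number of a shift passes 1 or a number of a turn 1, either way. A call with a gripper value outside its range is refused whole. The fingers move at their own pace and stop on an object; "newtons" is the grip in N (left out, the last holds). Time passes only in rows, so rows that do not move let the fingers close. It gives the time, the measured TCP pose, the force and the opening at its end, in the units of the state.
- bot.get_state(): the state, without advancing time (a new reading comes with each control period).
- bot.snapshot(name): name is "scene" or "top" or "wrist"; returns the picture (420x560x3 uint8, red, green, blue); there is no depth.
- bot.camera_params(name): a dict with "camera_matrix" (3x3 intrinsics, pixels), "k1" (the pictures are not rectified: a ray, as slopes to the right and down, at radius r is drawn at 1 + k1 r^2 times it, then the intrinsics apply), "rvec" (rotation vector, rad) and "tvec" (3), from world to camera coordinates, as OpenCV has them. Camera axes: x right, y down, z forward; pixel columns grow to the right and rows downward; lengths in m; the calibration is good to about 2 mm. A picture is of the moment at which its call begins: read the wrist's pose just before it. camera_params takes no time and is no camera call; for the wrist camera it gives the pose at the moment of the call.
- bot.sign_off(): hands the job in, once; it reports no verdict.
The state is a dict: "t": time; "qpos": joint angles; "qvel": joint speeds; "joint_efforts": joint torques, N m; "position": TCP position; "ee_rot": TCP orientation; "force": force on the tool from outside, world axes, zero at the start; "torque": the same for the moment, N m; "gripper_width": opening from 0.0 (shut) to 1.0 (fully open).
Only numpy, scipy, OpenCV 4.12 (cv2) and the standard library are available. Lean on these libraries where they do the work, as an engineer would, in place of code of your own. Each camera call takes 0.05 s, during which the arm holds its last target.

### The job

The microscope is already lowered and focused for this kind of seed tray, so there is little room under its ring light. With your fingertips push the white seed tray steadily along the bench, under the ring light, until the middle cell is centred below the lens and the tray lies lengthwise in line with the boom, then take your hand away. Keep the tray flat on the bench all the way (no lifting, carrying or tipping, the seeds lie loose), do not bump the microscope, and leave everything else where it is.

Things in the scene. Friction and masses are not known exactly. Their poses are not given: they have to be found in the camera images.
- seed_tray: the open white plastic tray, loose on the bench, 280 mm long (own y), 90 wide (own x), 18 high, about 0.2 kg, flat underside. Cross walls split it into a row of five equal cells, 55 mm each; outer walls and floor 3 mm thick. Dried seeds lie in the cells. Origin: centre of its underside, under the middle of the middle (third) cell; z up. Either end may lead
- microscope: stereo microscope on a boom stand, fixed. Origin: on the bench straight below the lens; z up, own +y along the boom to the column, +x the way the eyepieces lean. On its -y side the bench is free and the tray waits there. Base plate 200 mm wide, 22 high, begins 245 mm from the lens axis on the +y side; column at 350 mm; boom 250 mm up
- lens (a point): centre of the lens and of the underside of the round silver ring light (72 mm across) around it, 26 mm above the bench: the free height for the tray. A dark barrel, 66 mm across, goes on up from the ring light to 93 mm
- head_knob (a point): centre of the top of the round black knob (36 mm across) on the grey head, 259 mm above the bench, straight above the lens. Body and head fill the height 91 to 231 mm: 45 mm to each side of the lens axis along the microscope's own y, 53 mm to its -x, 97 mm to +x; the two eyepieces reach 0.17 m to +x and 0.29 m up
- petri_dish: bystander, leave alone: closed flat clear dish, 61 mm across, 18 mm high, loose, near side of the bench; origin under its centre
- forceps: bystander, leave alone: steel forceps lying along their own y, 135 mm long, 7 mm high; origin near their middle
- vial: bystander, leave alone: small standing glass vial with black cap, 24 mm across, 50 mm high; origin under its centre
- jar: bystander, leave alone: standing amber jar with metal cap, 54 mm across, 78 mm high; origin under its centre
- loupe: bystander, leave alone: folding steel hand lens, 22 to 30 mm wide, 71 mm long along its own y, 12 mm high; origin near its middle
- slide_box: bystander, leave alone: closed grey plastic box, 77 x 97 mm, 33 mm high; origin under its centre
- needle: bystander, leave alone: dissecting needle lying along its own y: wooden handle 9 mm thick, 147 mm long in all; origin near its middle
- wash_bottle: bystander, leave alone: standing white wash bottle, 62 mm across, 173 mm high with its spout; origin under its centre

How it is judged:
At the end, for the whole second after the job is handed in: The middle of the middle cell (the tray's origin) is within 12 mm, seen from above, of the point below the lens; the tray's length is within 0.13 rad (about 7 degrees) of the boom's direction; the tray lies flat and still on the bench (horizontal distance between seed_tray and lens below 0.012 m and angle between the y axis of seed_tray and the y axis of microscope, either way round below 0.13 rad and height (world z) of seed_tray below 0.004 m and angle between seed_tray's own z axis and vertical below 0.04 rad and linear speed of seed_tray below 0.01 m/s); the robot touches nothing.
It fails at once if the tray is lifted or carried (more than 8 mm off the bench) (height (world z) of seed_tray above 0.008 m).
It fails at once if the tray is tipped (more than 0.08 rad) (angle between seed_tray's own z axis and vertical above 0.08 rad).
It fails at once if the tray is flung (faster than 0.4 m/s) (linear speed of seed_tray above 0.4 m/s).
It fails at once if the microscope is bumped, by the robot or the tray (more than 2 N) (contact force between microscope and anything else above 2 N).
It fails at once if one of the other things on the bench is shifted more than 20 mm or knocked over (distance of any of petri_dish, forceps, vial, jar, loupe, slide_box, needle, wash_bottle from where it was at the start of the episode above 0.02 m or angle between any of vial, jar, wash_bottle's own z axis and vertical above 0.5 rad).
It also fails if it takes over 58 s, if anything falls off the work surface, if the arm or the gripper's body presses on something with over 40 N, if the wrist force passes 120 N, or if a joint passes its speed limit or range.

## Working session

There is one attempt and no reset: what is moved stays moved. The work goes in short steps, Python scripts to look and compute and a tool call to move; the robot and the scene stay as the last step left them, time stands still between calls to the robot, and variables do not carry over. Pictures are saved under pics/ and viewed, and the job is handed in when it is done.

Besides the shell and the picture viewer there is one more tool, called after "Emit:" as name(argument=value, ...) on one line, values as JSON. carry_out: Moves the arm, as the interface text tells. Its arguments: {"type":"object","properties":{"plan":{"type":"array"},"newtons":{"type":"number"}},"required":["plan"]}

```bash
mkdir -p pics; ls
python3 - <<'E'
from workcell import bot
import cv2
s=bot.get_state();print(s['t'],s['position'],s['ee_rot'],s['gripper_width'])
for n in ['scene','top','wrist']:
    print(n,bot.camera_params(n))
    cv2.imwrite(f'pics/{n}0.png',bot.snapshot(n)[:,:,::-1])
E
```

```text
pics
0.0 [0.19760645 0.51298103 0.25567863] [[ 3.59556175e-01  9.33123065e-01 -8.37777621e-04]
 [ 9.33122231e-01 -3.59557010e-01 -1.28767284e-03]
 [-1.50278605e-03 -3.18758201e-04 -9.99998820e-01]] 1.0006488464070729
scene {'camera_matrix': array([[468.40465834,   0.        , 277.00488306],
       [  0.        , 468.40465834, 221.08364307],
       [  0.        ,   0.        ,   1.        ]]), 'k1': 0.037096156821869765, 'rvec': array([ 2.06614648,  1.06841182, -0.52100208]), 'tvec': array([-0.31412099, -0.16701262,  1.48146712])}
top {'camera_matrix': array([[458.75874647,   0.        , 276.53904915],
       [  0.        , 458.75874647, 210.16269313],
       [  0.        ,   0.        ,   1.        ]]), 'k1': -0.020544561589721344, 'rvec': array([ 2.11188896, -2.14118876,  0.15865458]), 'tvec': array([3.03004161e-04, 5.76287738e-01, 1.07667180e+00])}
wrist {'camera_matrix': array([[339.7278268 ,   0.        , 275.74244133],
       [  0.        , 339.7278268 , 209.85787207],
       [  0.        ,   0.        ,   1.        ]]), 'k1': -0.07687361919941128, 'rvec': array([-2.37784693, -1.63433253, -0.24112153]), 'tvec': array([-0.55005684, -0.03838958,  0.37961513])}
```

View pics/scene0.png

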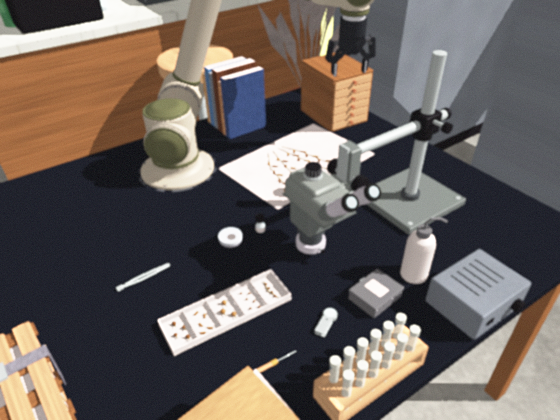

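View pics/top0.png

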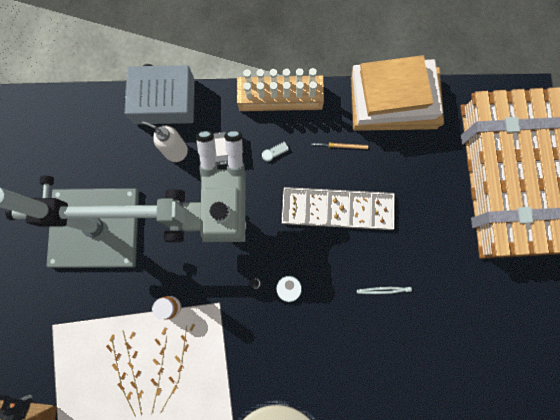

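View pics/wrist0.png

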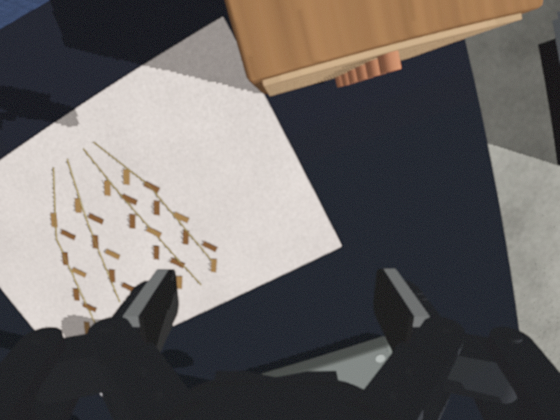

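The top view shows the tray centred near px (339,210), with its long axis along image x. The knob is at (219,211), the petri dish at (289,289), the forceps at (385,290) and the needle at (340,146). The lens itself is hidden under the head. In the scene view the ring light is near (311,243) and the knob near (314,169).

```bash
cat > h.py <<'E'
import numpy as np,cv2
from workcell import bot
def ray(n,uv):
    p=bot.camera_params(n);K=p['camera_matrix'];
    R=cv2.Rodrigues(p['rvec'])[0];t=np.array(p['tvec'])
    d=cv2.undistortPoints(np.array([[uv]],float),K,np.array([p['k1'],0,0,0,0]))[0,0]
    v=R.T@np.array([d[0],d[1],1]);return -R.T@t,v/np.linalg.norm(v)
def atz(n,uv,z):
    c,v=ray(n,uv);return c+v*(z-c[2])/v[2]
def tri(a,b):
    (c1,v1),(c2,v2)=ray(*a),ray(*b)
    s=np.linalg.lstsq(np.c_[v1,-v2],c2-c1,rcond=None)[0]
    p,q=c1+s[0]*v1,c2+s[1]*v2
    return (p+q)/2,np.linalg.norm(p-q)
def proj(n,P):
    p=bot.camera_params(n)
    return cv2.projectPoints(np.array(P,float).reshape(-1,3),p['rvec'],p['tvec'],p['camera_matrix'],np.array([p['k1'],0,0,0,0]))[0][:,0]
E
python3 - <<'E'
import cv2
a=cv2.imread('pics/top0.png')
cv2.imwrite('pics/ct.png',cv2.resize(a[170:250,270:410],None,fx=5,fy=5,interpolation=cv2.INTER_CUBIC))
cv2.imwrite('pics/ck.png',cv2.resize(a[120:280,150:270],None,fx=3.5,fy=3.5,interpolation=cv2.INTER_CUBIC))
b=cv2.imread('pics/scene0.png')
cv2.imwrite('pics/cs.png',cv2.resize(b[150:360,150:350],None,fx=2.8,fy=2.8,interpolation=cv2.INTER_CUBIC))
E
```

```text
(no output)
```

View pics/ct.png

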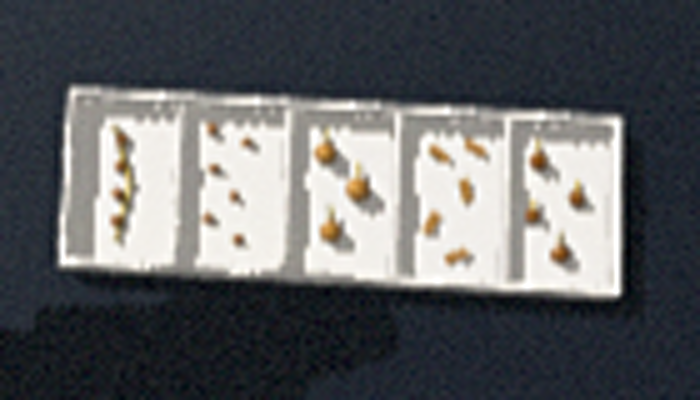

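View pics/ck.png

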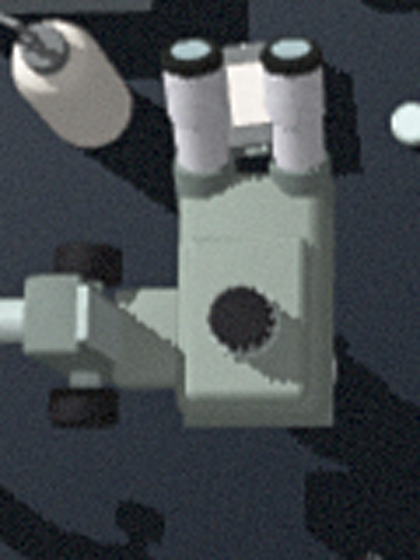

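View pics/cs.png

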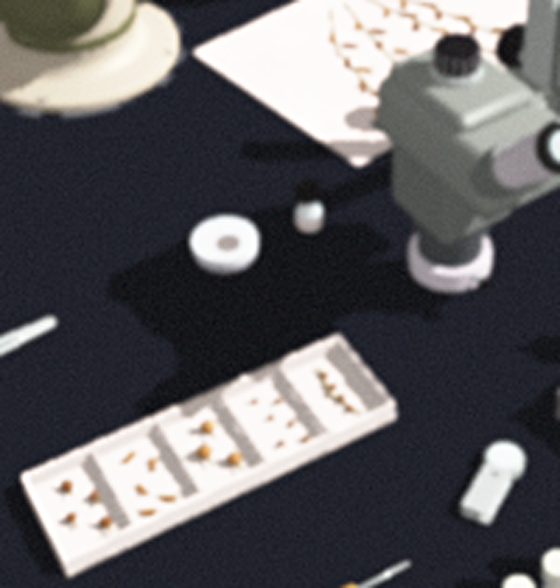

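Run:
```python
from h import *
np.set_printoptions(precision=4,suppress=True)
T=[(284,187.4),(394.4,193.2),(394,229.2),(282.3,223.4)]
S=[(291.4,294.5),(175,353),(157.9,320.7),(271.4,270)]
A=[]
for a,b in zip(T,S): print(atz('top',a,.018),*tri(('top',a),('scene',b)));A.append(atz('top',a,.018))
A=np.array(A);print('tray',A.mean(0)); d=(A[0]+A[3]-A[1]-A[2])/2; w=(A[0]+A[1]-A[2]-A[3])/2
print(np.linalg.norm(d),np.linalg.norm(w),'yaw of len (from +y, ccw)',np.arctan2(-d[0],d[1]))
k=tri(('top',(218.6,210.9)),('scene',(313.6,166.8)));print('knob',k,atz('top',(218.6,210.9),.259),atz('scene',(313.6,166.8),.259))
# boom direction: base plate z=.022 corners
for p in [(50,190),(138,188),(136,268),(47,267)]: print('base',atz('top',p,.022))
for p,z in [((289,289),.018),((357,291),.005),((411,289),.005),((256,283),.05),((312,144),.005),((368,147),.005),((285,146),.01)]: print(p,atz('top',p,z))
```

```text
[ 0.6396 -0.0268  0.018 ] [ 0.6412 -0.0254  0.0144] 0.0033025639026002273
[ 0.6201 -0.3053  0.018 ] [ 0.6232 -0.3049  0.0084] 0.005814691052462619
[ 0.5287 -0.2993  0.018 ] [ 0.5302 -0.2993  0.0111] 0.0033895570869992044
[ 0.5474 -0.0212  0.018 ] [ 0.5496 -0.0187  0.012 ] 0.00547123858301646
tray [ 0.584  -0.1631  0.018 ]
0.27895580715651624 0.09197992644309971 yaw of len (from +y, ccw) -0.06849783688318387
knob (array([0.5429, 0.1064, 0.2523]), np.float64(0.0027076221171892156)) [0.5411 0.1042 0.259 ] [0.5512 0.1013 0.259 ]
base [0.642  0.5732 0.022 ]
base [0.6433 0.3453 0.022 ]
base [0.4407 0.3426 0.022 ]
base [0.4456 0.5672 0.022 ]
(289, 289) [ 0.3852 -0.0352  0.018 ]
(357, 291) [ 0.3781 -0.2031  0.005 ]
(411, 289) [ 0.3811 -0.3364  0.005 ]
(256, 283) [0.4004 0.0435 0.05  ]
(312, 144) [ 0.757  -0.1015  0.005 ]
(368, 147) [ 0.7463 -0.2468  0.005 ]
(285, 146) [ 0.7512 -0.031   0.01  ]
```

Emit:
carry_out(plan=[{"turn": [0,0,-0.72],"translation": [-0.8,0.6,0],"fingers": 0},{"turn": [0,0,-0.72],"translation": [-0.8,0.6,0],"fingers": 0},{"turn": [0,0,-0.72],"translation": [-0.8,0.6,0],"fingers": 0},{"turn": [0,0,-0.71],"translation": [-0.8,0.5,0],"fingers": 0},{"turn": [0,0,0],"translation": [-0.9,0.3,0],"fingers": 0},{"turn": [0,0,0],"translation": [-0.9,0.3,0],"fingers": 0},{"turn": [0,0,0],"translation": [-0.9,0.3,0],"fingers": 0},{"turn": [0,0,0],"translation": [-0.9,0.3,0],"fingers": 0}])

```text
t: 0.82
position: [0.2569, 0.3284, 0.2562]
ee_rot: [[0.067, 0.998, -0.0], [0.998, -0.067, -0.0], [-0.0, -0.0, -1.0]]
force: [-0.4, 0.2, -0.1]
gripper_width: 0.499
```

Emit:
carry_out(plan=[{"turn": [0,0,0],"translation": [-1,0.2,0],"fingers": 0},{"turn": [0,0,0],"translation": [-1,0.2,0],"fingers": 0},{"turn": [0,0,0],"translation": [-1,0.2,0],"fingers": 0},{"turn": [0,0,0],"translation": [-1,0.2,0],"fingers": 0},{"turn": [0,0,0],"translation": [-1,0.2,0],"fingers": 0},{"turn": [0,0,0],"translation": [-1,0.2,0],"fingers": 0},{"turn": [0,0,0],"translation": [-1,0.2,0],"fingers": 0},{"turn": [0,0,0],"translation": [-1,0.2,0],"fingers": 0}])

```text
t: 1.48
position: [0.2831, 0.1262, 0.2563]
ee_rot: [[0.067, 0.998, 0.0], [0.998, -0.067, -0.0], [-0.0, 0.0, -1.0]]
force: [1.0, -0.5, 0.0]
gripper_width: 0.499
```

Emit:
carry_out(plan=[{"turn": [0,0,0],"translation": [-1,0.2,0],"fingers": 0},{"turn": [0,0,0],"translation": [-1,0.2,0],"fingers": 0},{"turn": [0,0,0],"translation": [-1,0.2,0],"fingers": 0},{"turn": [0,0,0],"translation": [-1,0.2,0],"fingers": 0},{"turn": [0,0,0],"translation": [-1,0.2,0],"fingers": 0},{"turn": [0,0,0],"translation": [-1,0.2,0],"fingers": 0},{"turn": [0,0,0],"translation": [-1,0.2,0],"fingers": 0},{"turn": [0,0,0],"translation": [-1,0.2,0],"fingers": 0}])

```text
t: 2.15
position: [0.3096, -0.0762, 0.2563]
ee_rot: [[0.068, 0.998, 0.0], [0.998, -0.068, -0.0], [-0.0, 0.0, -1.0]]
force: [1.1, 0.3, 0.7]
gripper_width: 0.498
```

Run:
```python
from h import *
p=bot.camera_params('wrist');R=cv2.Rodrigues(p['rvec'])[0];print(-R.T@p['tvec'],R[2])
cv2.imwrite('pics/wrist1.png',bot.snapshot('wrist')[:,:,::-1])
```

```text
[ 0.2353085  -0.07004096  0.3731711 ] [ 0.29190881 -0.02095319 -0.95621661]
```

View pics/wrist1.png

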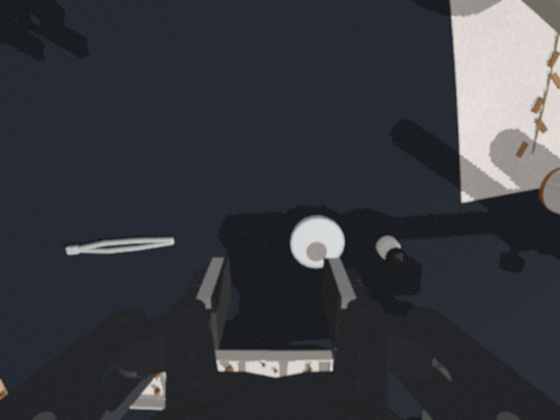

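Emit:
carry_out(plan=[{"turn": [0,0,0],"translation": [-0.3,0.9,0],"fingers": 0},{"turn": [0,0,0],"translation": [-0.3,0.9,0],"fingers": 0},{"turn": [0,0,0],"translation": [-0.3,0.9,0],"fingers": 0},{"turn": [0,0,0],"translation": [-0.3,0.9,0],"fingers": 0},{"turn": [0,0,0],"translation": [-0.3,0.9,0],"fingers": 0},{"turn": [0,0,0],"translation": [-0.3,0.9,0],"fingers": 0},{"turn": [0,0,0],"translation": [-0.3,0.9,0],"fingers": 0},{"turn": [0,0,0],"translation": [-0.3,0.9,0],"fingers": 0}])

```text
t: 2.87
position: [0.4864, -0.1471, 0.256]
ee_rot: [[0.067, 0.998, -0.001], [0.998, -0.067, 0.0], [0.0, -0.001, -1.0]]
force: [0.3, -0.3, 0.4]
gripper_width: 0.5
```

Emit:
carry_out(plan=[{"turn": [0,0,0],"translation": [0,0.95,0],"fingers": 0},{"turn": [0,0,0],"translation": [0,0.95,0],"fingers": 0},{"turn": [0,0,0],"translation": [0,0.95,0],"fingers": 0},{"turn": [0,0,0],"translation": [0,0.95,0],"fingers": 0},{"turn": [0,0,0],"translation": [0,0.95,0],"fingers": 0},{"turn": [0,0,0],"translation": [0,0.95,0],"fingers": 0},{"turn": [0,0,0],"translation": [0,0.95,0],"fingers": 0},{"turn": [0,0,0],"translation": [0,0.95,0],"fingers": 0}])

```text
t: 3.53
position: [0.676, -0.1595, 0.2558]
ee_rot: [[0.067, 0.998, -0.001], [0.998, -0.067, 0.0], [0.0, -0.001, -1.0]]
force: [-0.3, 0.8, 0.1]
gripper_width: 0.501
```

Emit:
carry_out(plan=[{"turn": [0,0,0],"translation": [0,0,1],"fingers": 0},{"turn": [0,0,0],"translation": [0,0,1],"fingers": 0},{"turn": [0,0,0],"translation": [0,0,1],"fingers": 0},{"turn": [0,0,0],"translation": [0,0,1],"fingers": 0},{"turn": [0,0,0],"translation": [0,0,1],"fingers": 0},{"turn": [0,0,0],"translation": [0,0,1],"fingers": 0},{"turn": [0,0,0],"translation": [0,0,1],"fingers": 0},{"turn": [0,0,0],"translation": [0,0,0.6],"fingers": 0}])

```text
t: 4.2
position: [0.6739, -0.1591, 0.063]
ee_rot: [[0.067, 0.998, -0.004], [0.998, -0.067, 0.002], [0.001, -0.004, -1.0]]
force: [0.7, 0.1, -0.1]
gripper_width: 0.502
```

Run:
```python
from h import *
for n in ['wrist','scene']: cv2.imwrite(f'pics/{n}2.png',bot.snapshot(n)[:,:,::-1])
print(bot.get_state()['position'],bot.get_state()['force'])
b=cv2.imread('pics/scene2.png')
cv2.imwrite('pics/cs2.png',cv2.resize(b[150:360,150:350],None,fx=2.8,fy=2.8,interpolation=cv2.INTER_CUBIC))
```

```text
[ 0.67360857 -0.15903259  0.06291877] [-0.72845474  0.03258288  0.70646011]
```

View pics/wrist2.png

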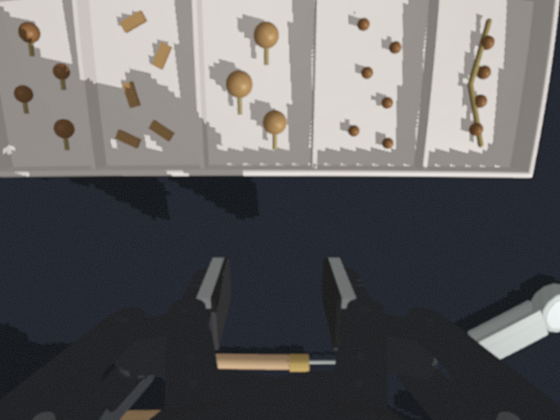

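View pics/cs2.png

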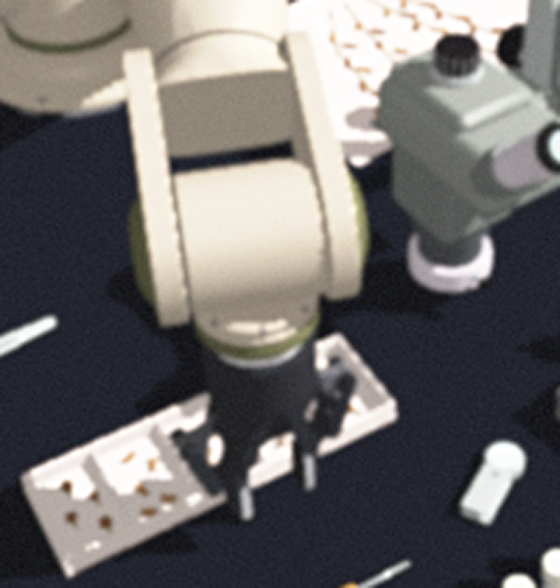

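Emit:
carry_out(plan=[{"turn": [0,0,0],"translation": [0,0,0.5],"fingers": 0},{"turn": [0,0,0],"translation": [0,0,0.3],"fingers": 0},{"turn": [0,0,0],"translation": [0,0,0.1],"fingers": 0},{"turn": [0,0,0],"translation": [0,0,0.1],"fingers": 0},{"turn": [0,0,0],"translation": [0,0,0.1],"fingers": 0}])

```text
t: 4.72
position: [0.6753, -0.1598, 0.0392]
ee_rot: [[0.067, 0.998, 0.001], [0.998, -0.067, -0.0], [-0.0, 0.001, -1.0]]
force: [-0.0, -0.2, 0.0]
gripper_width: 0.501
```

Run:
```python
from h import *
for n in ['wrist','scene']: cv2.imwrite(f'pics/{n}3.png',bot.snapshot(n)[:,:,::-1])
print(bot.get_state()['position'],bot.get_state()['force'])
b=cv2.imread('pics/scene3.png')
cv2.imwrite('pics/cs3.png',cv2.resize(b[250:390,170:310],None,fx=4,fy=4,interpolation=cv2.INTER_CUBIC))
```

```text
[ 0.67502885 -0.15968822  0.03889267] [0.29935774 0.11485789 0.30039597]
```

View pics/cs3.png

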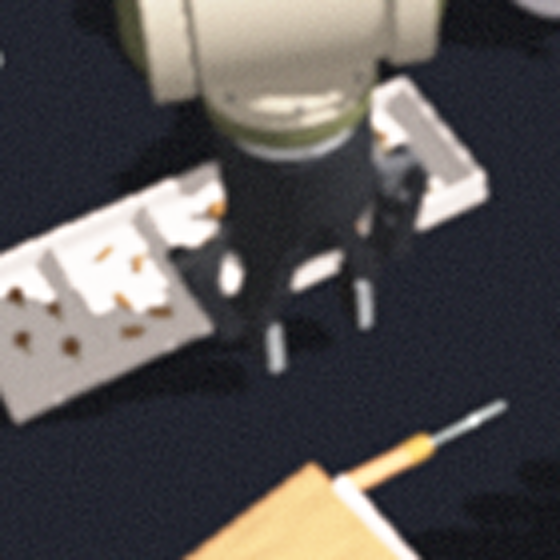

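Run:
```python
from h import *
for uv in [(238.75,343),(261.2,332)]:
    c,v=ray('scene',uv)
    for x in (.675,.686): print(c+v*(x-c[0])/v[0])
```

```text
[ 0.675      -0.18319693  0.00138808]
[ 0.686      -0.18845713  0.01831028]
[ 0.675      -0.12781894 -0.00504063]
[ 0.686      -0.13422382  0.01201445]
```

Emit:
carry_out(plan=[{"turn": [0,0,0],"translation": [0,0,0.2],"fingers": 0},{"turn": [0,0,0],"translation": [0,0,0.1],"fingers": 0},{"turn": [0,0,0],"translation": [0,0,0],"fingers": 0}])

```text
t: 5.07
position: [0.6747, -0.1595, 0.0306]
ee_rot: [[0.067, 0.998, -0.001], [0.998, -0.067, 0.0], [0.0, -0.001, -1.0]]
force: [-0.2, 0.3, -1.0]
gripper_width: 0.506
```

Emit:
carry_out(plan=[{"turn": [0,0,0],"translation": [0,0,0.1],"fingers": 0},{"turn": [0,0,0],"translation": [0,0,0],"fingers": 0}])

```text
t: 5.23
position: [0.6749, -0.1596, 0.0284]
ee_rot: [[0.067, 0.998, -0.0], [0.998, -0.067, 0.0], [0.0, -0.0, -1.0]]
force: [-0.4, 0.3, -0.5]
gripper_width: 0.498
```

Emit:
carry_out(plan=[{"turn": [0,0,0],"translation": [0,0,0.1],"fingers": 0},{"turn": [0,0,0],"translation": [0,0,0],"fingers": 0}])

```text
t: 5.4
position: [0.6749, -0.1596, 0.0259]
ee_rot: [[0.067, 0.998, -0.0], [0.998, -0.067, 0.0], [0.0, -0.0, -1.0]]
force: [-0.5, 0.0, 0.3]
gripper_width: 0.498
```

Emit:
carry_out(plan=[{"turn": [0,0,0],"translation": [0,0,0.1],"fingers": 0},{"turn": [0,0,0],"translation": [0,0,0],"fingers": 0}])

```text
t: 5.57
position: [0.6748, -0.1596, 0.0234]
ee_rot: [[0.067, 0.998, -0.001], [0.998, -0.067, 0.0], [0.0, -0.001, -1.0]]
force: [0.3, 0.1, -1.1]
gripper_width: 0.499
```

Emit:
carry_out(plan=[{"turn": [0,0,0],"translation": [0,0,0.08],"fingers": 0},{"turn": [0,0,0],"translation": [0,0,0],"fingers": 0}])

```text
t: 5.73
position: [0.675, -0.1597, 0.0232]
ee_rot: [[0.067, 0.998, 0.0], [0.998, -0.067, -0.0], [-0.0, 0.0, -1.0]]
force: [-3.7, 1.2, 9.1]
gripper_width: 0.501
```

Run:
```python
from h import *
cv2.imwrite(f'pics/wrist4.png',bot.snapshot('wrist')[:,:,::-1])
print(bot.get_state()['position'],bot.get_state()['force'])
```

```text
[ 0.67502717 -0.15964621  0.0231963 ] [-4.00580328  0.90112744  9.47626479]
```

View pics/wrist4.png

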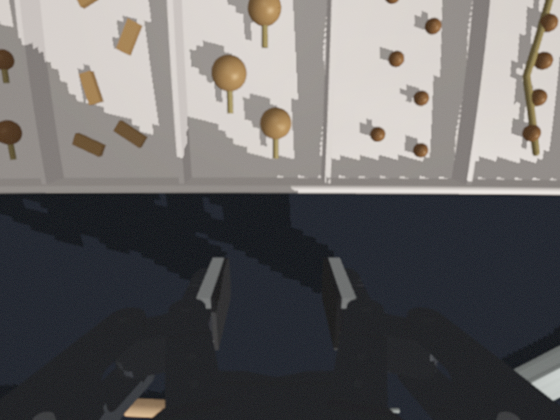

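Run:
```python
from h import *
np.set_printoptions(precision=4,suppress=True)
for uv in [(183,186),(327,186),(100,192),(500,192)]: print(uv,atz('wrist',uv,.018))
print('tri L rim corner')
img=cv2.imread('pics/scene0.png')
th=np.linspace(0,2*np.pi,60)
big=cv2.resize(img[140:280,250:390],None,fx=4,fy=4,interpolation=cv2.INTER_CUBIC)
for (x,y),col in [((.543,.102),(0,0,255)),((.548,.104),(0,255,0))]:
  for r,z in [(.036,.026),(.018,.259)]:
    P=np.c_[x+r*np.cos(th),y+r*np.sin(th),0*th+z]
    q=((proj('scene',P)-[250,140])*4).astype(int)
    cv2.polylines(big,[q],True,col,1)
cv2.imwrite('pics/fit.png',big)
img=cv2.imread('pics/top0.png')
big=cv2.resize(img[120:280,150:270],None,fx=3.5,fy=3.5,interpolation=cv2.INTER_CUBIC)
for (x,y),col in [((.543,.102),(0,0,255))]:
    P=np.c_[x+.018*np.cos(th),y+.018*np.sin(th),0*th+.259]
    cv2.polylines(big,[((proj('top',P)-[150,120])*3.5).astype(int)],True,col,1)
cv2.imwrite('pics/fit2.png',big)
```

```text
(183, 186) [ 0.6265 -0.1898  0.018 ]
(327, 186) [ 0.63   -0.1367  0.018 ]
(100, 192) [ 0.6265 -0.222   0.018 ]
(500, 192) [ 0.6364 -0.07    0.018 ]
tri L rim corner
```

View pics/fit.png

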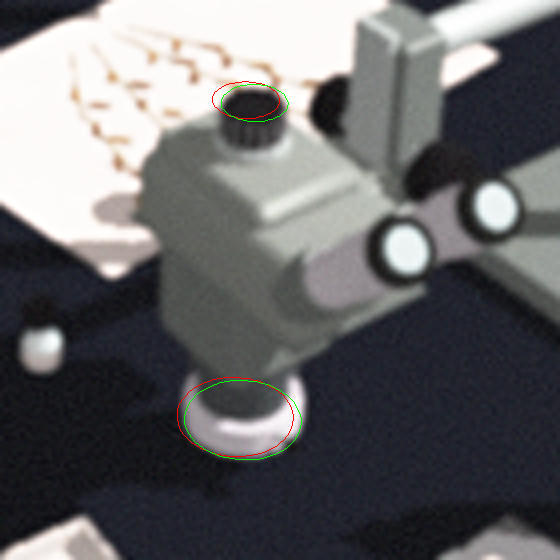

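View pics/fit2.png

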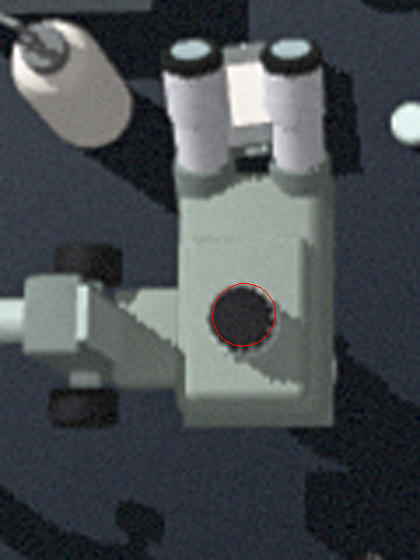

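Emit:
carry_out(plan=[{"turn": [0,0,0],"translation": [0,0,-0.25],"fingers": 0},{"turn": [0,0,0],"translation": [0,-0.4,0],"fingers": 0},{"turn": [0,0,0],"translation": [0,-0.4,0],"fingers": 0},{"turn": [0,0,0],"translation": [0,-0.3,0],"fingers": 0},{"turn": [0,0,0],"translation": [0,-0.15,0],"fingers": 0},{"turn": [0,0,0],"translation": [0,-0.15,0],"fingers": 0},{"turn": [0,0,0],"translation": [0,-0.15,0],"fingers": 0},{"turn": [0,0,0],"translation": [0,-0.15,0],"fingers": 0}])

```text
t: 6.45
position: [0.6329, -0.1569, 0.0283]
ee_rot: [[0.067, 0.998, 0.001], [0.998, -0.067, -0.0], [-0.0, 0.001, -1.0]]
force: [1.8, -0.3, 0.5]
gripper_width: 0.504
```

Run:
```python
from h import *
cv2.imwrite(f'pics/wrist5.png',bot.snapshot('wrist')[:,:,::-1])
for uv in [(183,186),(327,186),(100,192),(500,192)]: print(uv,atz('wrist',uv,.018))
print(bot.get_state()['position'],bot.get_state()['force'])
```

```text
(183, 186) [ 0.58467788 -0.18849674  0.018     ]
(327, 186) [ 0.58836793 -0.13320453  0.018     ]
(100, 192) [ 0.5847366  -0.22202466  0.018     ]
(500, 192) [ 0.59507734 -0.06372813  0.018     ]
[ 0.63216279 -0.15683213  0.02822921] [ 1.43863435 -0.73501896  0.1502258 ]
```

View pics/wrist5.png

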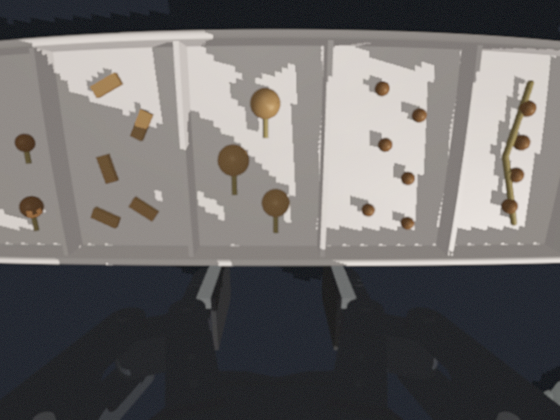

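Emit:
carry_out(plan=[{"turn": [0,0,-0.08],"translation": [0,-0.12,0],"fingers": 0},{"turn": [0,0,-0.08],"translation": [0,-0.12,0],"fingers": 0},{"turn": [0,0,-0.08],"translation": [0,-0.12,0],"fingers": 0},{"turn": [0,0,-0.08],"translation": [0,-0.12,0],"fingers": 0},{"turn": [0,0,-0.08],"translation": [0,-0.12,0],"fingers": 0},{"turn": [0,0,-0.08],"translation": [0,-0.12,0],"fingers": 0},{"turn": [0,0,-0.08],"translation": [0,-0.12,0],"fingers": 0},{"turn": [0,0,-0.08],"translation": [0,-0.12,0],"fingers": 0}])

```text
t: 7.17
position: [0.6083, -0.1559, 0.0281]
ee_rot: [[-0.001, 1.0, 0.0], [1.0, 0.001, -0.0], [-0.0, 0.0, -1.0]]
force: [1.1, 0.3, 0.5]
gripper_width: 0.5
```

Run:
```python
from h import *
cv2.imwrite(f'pics/wrist6.png',bot.snapshot('wrist')[:,:,::-1])
cv2.imwrite(f'pics/top6.png',bot.snapshot('top')[:,:,::-1])
print(bot.get_state()['position'],bot.get_state()['force'])
```

```text
[ 0.60798358 -0.15585657  0.02795421] [-0.12516029  0.1381542  -0.3659096 ]
```

View pics/wrist6.png

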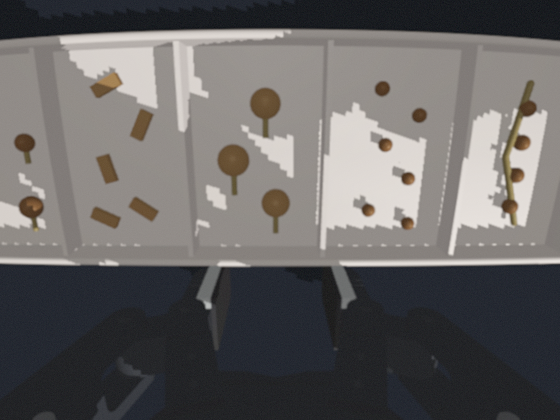

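View pics/top6.png

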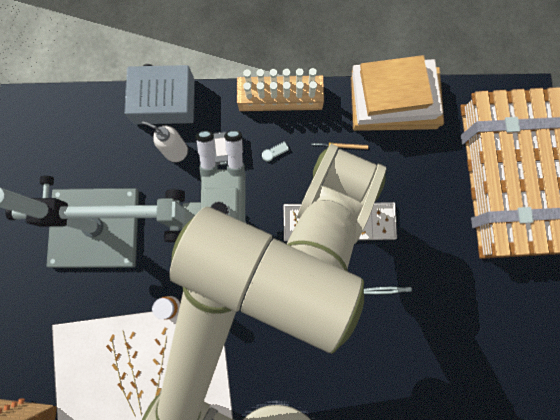

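Run:
```python
from h import *
a=cv2.imread('pics/top6.png')
cv2.imwrite('pics/ct6.png',cv2.resize(a[190:250,270:410],None,fx=5,fy=5,interpolation=cv2.INTER_CUBIC))
for uv in [(100,265),(275,265),(500,265),(193,252),(322,252),(275,32)]: print(uv,atz('wrist',uv,.018))
```

```text
(100, 265) [ 0.59670754 -0.22899576  0.018     ]
(275, 265) [ 0.59602996 -0.15519552  0.018     ]
(500, 265) [ 0.59681663 -0.05895978  0.018     ]
(193, 252) [ 0.59033813 -0.18869459  0.018     ]
(322, 252) [ 0.59019426 -0.13607301  0.018     ]
(275, 32) [ 0.50845955 -0.15523598  0.018     ]
```

View pics/ct6.png

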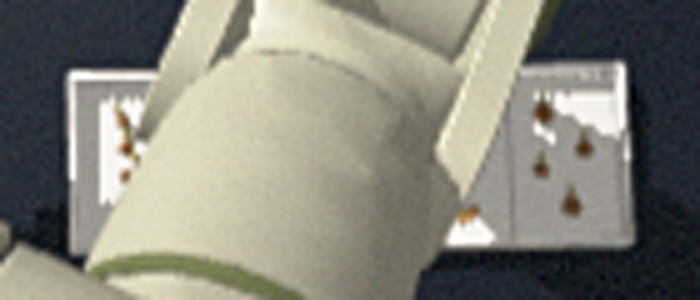

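Run:
```python
from h import *
for uv in [(284,204.4),(394.8,202.6),(397,239),(284.2,240.6)]: print(uv,atz('top',uv,.018))
```

```text
(284, 204.4) [ 0.59573154 -0.02614288  0.018     ]
(394.8, 202.6) [ 0.59600817 -0.30495777  0.018     ]
(397, 239) [ 0.50408569 -0.30540042  0.018     ]
(284.2, 240.6) [ 0.50415584 -0.02527583  0.018     ]
```

Emit:
carry_out(plan=[{"turn": [0,0,0],"translation": [0,-0.12,0],"fingers": 0},{"turn": [0,0,0],"translation": [0,-0.1,0],"fingers": 0},{"turn": [0,0,0],"translation": [0,-0.06,0],"fingers": 0},{"turn": [0,0,0],"translation": [0,0,0],"fingers": 0}])

```text
t: 7.6
position: [0.6012, -0.1558, 0.028]
ee_rot: [[0.0, 1.0, -0.001], [1.0, -0.0, 0.0], [0.0, -0.001, -1.0]]
force: [0.3, -0.9, -0.0]
gripper_width: 0.502
```

Run:
```python
from h import *
print(bot.get_state()['position'],bot.get_state()['force'])
for uv in [(100,265),(275,265),(500,265),(275,32),(193,252),(322,252)]: print(uv,atz('wrist',uv,.018))
cv2.imwrite(f'pics/wrist7.png',bot.snapshot('wrist')[:,:,::-1])
```

```text
[ 0.60118841 -0.15584961  0.02797023] [ 0.34397491 -0.94328286 -0.04620048]
(100, 265) [ 0.58988502 -0.22900196  0.018     ]
(275, 265) [ 0.58924101 -0.15519328  0.018     ]
(500, 265) [ 0.59007185 -0.05895297  0.018     ]
(275, 32) [ 0.50166894 -0.1551917   0.018     ]
(193, 252) [ 0.5835325  -0.18869229  0.018     ]
(322, 252) [ 0.58341277 -0.1360668   0.018     ]
```

View pics/wrist7.png

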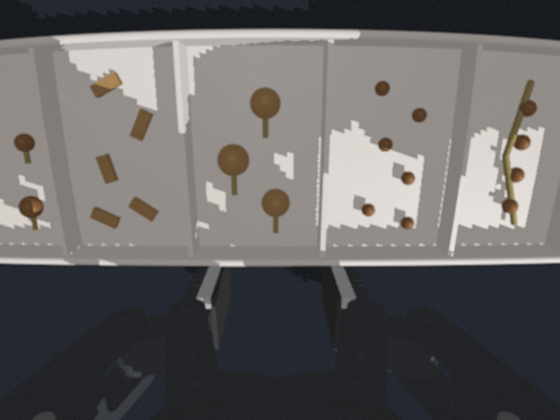

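Run:
```python
from h import *
for uv in [(462,100),(463,130),(473,210),(480,258)]:
    for z in (0,.05,.1): print(uv,z,atz('top',uv,z))
a=cv2.imread('pics/scene0.png');cv2.imwrite('pics/cr.png',cv2.resize(a[300:420,0:160],None,fx=4,fy=4))
a=cv2.imread('pics/top0.png');cv2.imwrite('pics/cr2.png',cv2.resize(a[70:270,440:560],None,fx=3,fy=3))
```

```text
(462, 100) 0 [ 0.87348995 -0.50322754  0.        ]
(462, 100) 0.05 [ 0.8525901  -0.48260203  0.05      ]
(462, 100) 0.1 [ 0.83169024 -0.46197652  0.1       ]
(463, 130) 0 [ 0.79016931 -0.49899411  0.        ]
(463, 130) 0.05 [ 0.77287016 -0.47855155  0.05      ]
(463, 130) 0.1 [ 0.75557101 -0.45810898  0.1       ]
(473, 210) 0 [ 0.57704668 -0.50726972  0.        ]
(473, 210) 0.05 [ 0.56895763 -0.48646953  0.05      ]
(473, 210) 0.1 [ 0.56086857 -0.46566934  0.1       ]
(480, 258) 0 [ 0.45504766 -0.51481214  0.        ]
(480, 258) 0.05 [ 0.4522308 -0.493686   0.05     ]
(480, 258) 0.1 [ 0.44941393 -0.47255986  0.1       ]
```

View pics/cr.png

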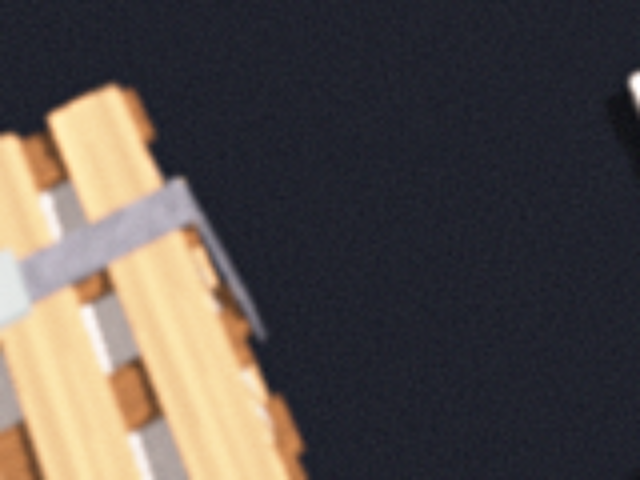

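View pics/cr2.png

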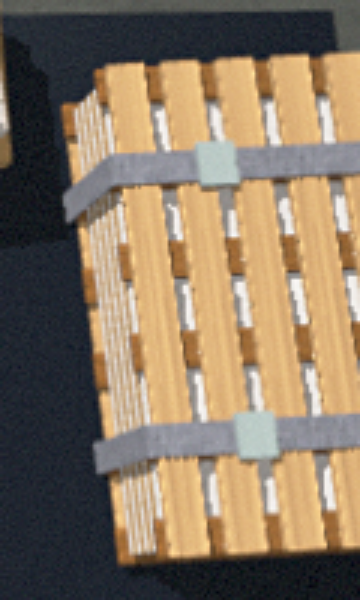

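Emit:
carry_out(plan=[{"turn": [0,0,0],"translation": [0,-0.05,0],"fingers": 0},{"turn": [0,0,0],"translation": [0,0.2,0],"fingers": 0},{"turn": [0,0,0],"translation": [0,0.8,0],"fingers": 0},{"turn": [0,0,0],"translation": [0,0,-1],"fingers": 0},{"turn": [0,0,0],"translation": [0,0,-1],"fingers": 0},{"turn": [0,0,0],"translation": [0,0,-1],"fingers": 0},{"turn": [0,0,0],"translation": [0,0,-1],"fingers": 0},{"turn": [0,0,0],"translation": [-0.5,0,-0.5],"fingers": 0}])

```text
t: 8.32
position: [0.6264, -0.167, 0.1439]
ee_rot: [[-0.002, 1.0, 0.004], [1.0, 0.002, -0.001], [-0.001, 0.004, -1.0]]
force: [0.3, -0.8, -0.5]
gripper_width: 0.501
```

Emit:
carry_out(plan=[{"turn": [0,0,0],"translation": [-0.9,-0.2,0],"fingers": 0},{"turn": [0,0,0],"translation": [-0.9,-0.4,0],"fingers": 0},{"turn": [0,0,0],"translation": [-0.9,-0.4,0],"fingers": 0},{"turn": [0,0,0],"translation": [-0.9,-0.4,0],"fingers": 0},{"turn": [0,0,0],"translation": [-0.9,-0.4,0],"fingers": 0},{"turn": [0,0,0],"translation": [-0.9,-0.4,0],"fingers": 0},{"turn": [0,0,0],"translation": [-0.9,-0.4,0],"fingers": 0},{"turn": [0,0,0],"translation": [-0.9,-0.4,0],"fingers": 0}])

```text
t: 8.98
position: [0.55, -0.3494, 0.1406]
ee_rot: [[0.0, 1.0, -0.0], [1.0, -0.0, 0.0], [0.0, -0.0, -1.0]]
force: [0.9, 0.2, -0.5]
gripper_width: 0.498
```

Emit:
carry_out(plan=[{"turn": [0,0,1],"translation": [0,0,0],"fingers": 0},{"turn": [0,0,1],"translation": [0,0,0],"fingers": 0},{"turn": [0,0,1],"translation": [0,0,0],"fingers": 0},{"turn": [0,0,1],"translation": [0,0,0],"fingers": 0},{"turn": [0,0,1],"translation": [0,0,0],"fingers": 0},{"turn": [0,0,1],"translation": [0,0,0],"fingers": 0},{"turn": [0,0,1],"translation": [0,0,0],"fingers": 0},{"turn": [0,0,1],"translation": [0,0,0],"fingers": 0}])

```text
t: 9.65
position: [0.5505, -0.3484, 0.1405]
ee_rot: [[0.747, 0.665, -0.0], [0.665, -0.747, 0.0], [-0.0, -0.0, -1.0]]
force: [0.1, 0.0, 0.4]
gripper_width: 0.499
```

Emit:
carry_out(plan=[{"turn": [0,0,1],"translation": [0,0,0],"fingers": 0},{"turn": [0,0,1],"translation": [0,0,0],"fingers": 0},{"turn": [0,0,1],"translation": [0,0,0],"fingers": 0},{"turn": [0,0,1],"translation": [0,0,0],"fingers": 0},{"turn": [0,0,1],"translation": [0,0,0],"fingers": 0},{"turn": [0,0,1],"translation": [0,0,0],"fingers": 0},{"turn": [0,0,1],"translation": [0,0,0],"fingers": 0},{"turn": [0,0,0],"translation": [0,0,0],"fingers": 0}])

```text
t: 10.32
position: [0.5505, -0.3484, 0.1405]
ee_rot: [[1.0, -0.004, -0.0], [-0.004, -1.0, 0.0], [-0.0, -0.0, -1.0]]
force: [-0.5, 0.6, 0.5]
gripper_width: 0.499
```

Run:
```python
from h import *
s=bot.get_state();print(s['position'],s['qpos'],s['force'])
cv2.imwrite(f'pics/wrist8.png',bot.snapshot('wrist')[:,:,::-1])
a=bot.snapshot('top')[:,:,::-1]
cv2.imwrite(f'pics/top8.png',a)
```

```text
[ 0.55051451 -0.34838012  0.14050436] [-7.45537055e-01  6.50456185e-01  1.16379023e+00 -5.55260564e-05
  1.32761479e+00 -7.41734510e-01] [-0.46190318  0.64621319  0.54160889]
```

View pics/wrist8.png

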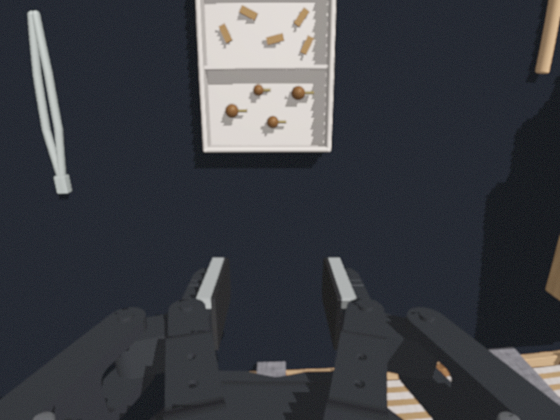

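View pics/top8.png

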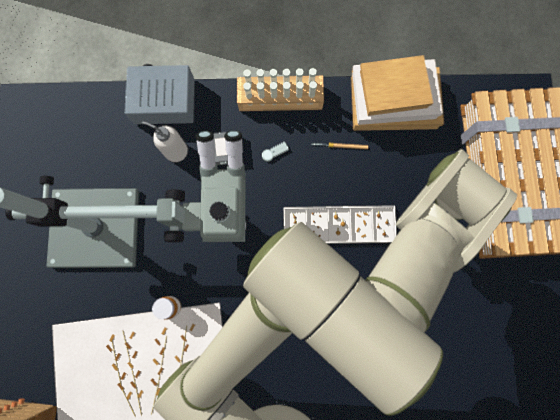

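Run:
```python
from h import *
cv2.imwrite(f'pics/scene8.png',bot.snapshot('scene')[:,:,::-1])
```

```text
(no output)
```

View pics/scene8.png

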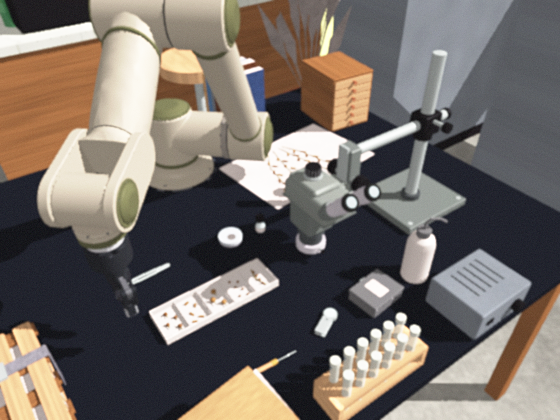

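View pics/scene2.png

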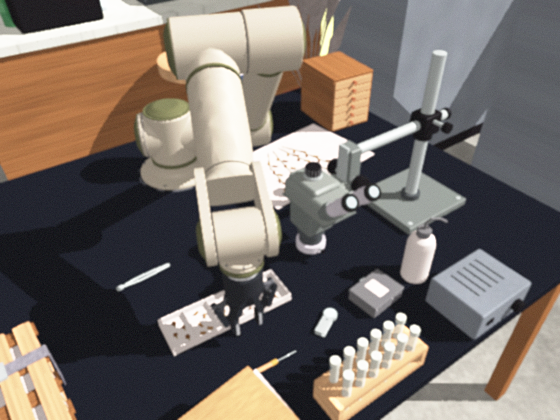

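Run:
```python
from h import *
a=cv2.imread('pics/top8.png')
cv2.imwrite('pics/ct8.png',cv2.resize(a[190:260,270:410],None,fx=5,fy=5,interpolation=cv2.INTER_CUBIC))
for uv in [(203,151),(331,151),(203,68),(329,67)]: print(uv,atz('wrist',uv,.018))
```

```text
(203, 151) [ 0.49923159 -0.30311486  0.018     ]
(331, 151) [ 0.58927545 -0.30282087  0.018     ]
(203, 68) [ 0.50194999 -0.24794676  0.018     ]
(329, 67) [ 0.58548506 -0.24715337  0.018     ]
```

View pics/ct8.png

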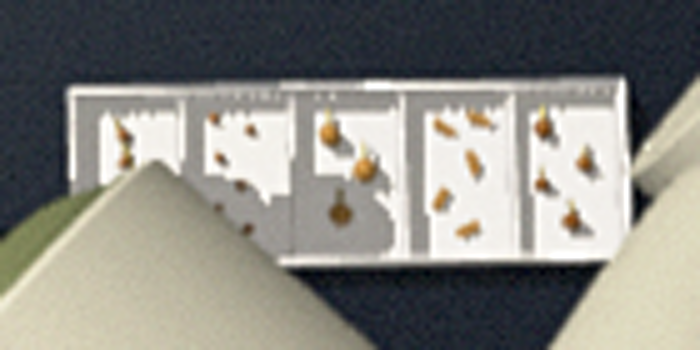

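Emit:
carry_out(plan=[{"turn": [0.84,0,0],"translation": [-0.3,0,0],"fingers": 0},{"turn": [0.83,0,0],"translation": [0,0,0],"fingers": 0},{"turn": [0.83,0,0],"translation": [0,0,0],"fingers": 0},{"turn": [0,0,0],"translation": [0,0.22,0.82],"fingers": 0},{"turn": [0,0,0],"translation": [0,0.22,0.82],"fingers": 0},{"turn": [0,0,0],"translation": [0,0.22,0.82],"fingers": 0},{"turn": [0,0,0],"translation": [0,0.22,0.82],"fingers": 0},{"turn": [0,0,0],"translation": [0,0,0],"fingers": 0}])

```text
t: 11.13
position: [0.5415, -0.3472, 0.0516]
ee_rot: [[1.0, 0.001, -0.005], [0.002, -0.965, 0.264], [-0.005, -0.264, -0.965]]
force: [-0.3, -0.2, -0.3]
gripper_width: 0.5
```

Run:
```python
from h import *
s=bot.get_state();print(s['position'],s['qpos'],s['force'])
cv2.imwrite(f'pics/wrist9.png',bot.snapshot('wrist')[:,:,::-1])
```

```text
[ 0.54150468 -0.34720167  0.05164196] [-0.81919775  0.79737129  1.16613418  0.18075015  1.38164232 -0.87266957] [-0.31731192 -0.17611441 -0.34260666]
```

View pics/wrist9.png

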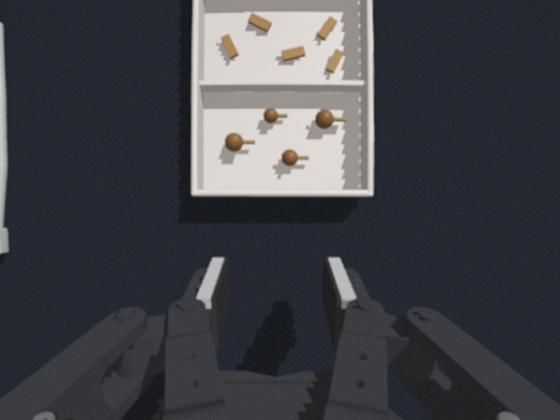

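Emit:
carry_out(plan=[{"turn": [0,0,0],"translation": [0.05,0.12,0.44],"fingers": 0},{"turn": [0,0,0],"translation": [0,0.12,0.43],"fingers": 0},{"turn": [0,0,0],"translation": [0,0,0],"fingers": 0}])

```text
t: 11.43
position: [0.5437, -0.3481, 0.0315]
ee_rot: [[1.0, -0.0, -0.001], [0.0, -0.966, 0.26], [-0.001, -0.26, -0.966]]
force: [0.0, 0.5, -0.4]
gripper_width: 0.5
```

Emit:
carry_out(plan=[{"turn": [0,0,0],"translation": [0,-0.4,0.11],"fingers": 0},{"turn": [0,0,0],"translation": [0,-0.29,0.08],"fingers": 0},{"turn": [0,0,0],"translation": [0,-0.19,0.05],"fingers": 0},{"turn": [0,0,0],"translation": [0,-0.15,0.04],"fingers": 0},{"turn": [0,0,0],"translation": [0,-0.15,0.04],"fingers": 0},{"turn": [0,0,0],"translation": [0,-0.15,0.04],"fingers": 0}])

```text
t: 11.93
position: [0.5443, -0.314, 0.0335]
ee_rot: [[1.0, 0.0, 0.001], [-0.0, -0.966, 0.258], [0.001, -0.258, -0.966]]
force: [-0.1, -1.0, 1.4]
gripper_width: 0.5
```

Run:
```python
from h import *
s=bot.get_state();print(s['position'],s['force'])
cv2.imwrite(f'pics/wrist10.png',bot.snapshot('wrist')[:,:,::-1])
```

```text
[ 0.54432136 -0.31404203  0.03352969] [-0.10932635 -1.04249946  1.40658314]
```

View pics/wrist10.png

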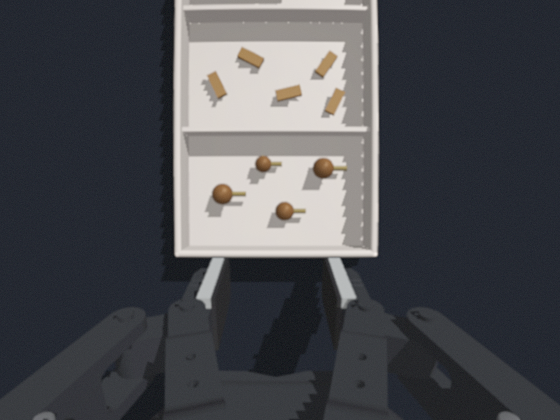

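Emit:
carry_out(plan=[{"turn": [0,0,0],"translation": [0,0.2,-0.05],"fingers": 0},{"turn": [0,0,0],"translation": [0,0.04,0.14],"fingers": 0},{"turn": [0,0,0],"translation": [0,0,0],"fingers": 0}])

```text
t: 12.23
position: [0.5438, -0.3197, 0.0285]
ee_rot: [[1.0, -0.001, -0.0], [-0.001, -0.966, 0.259], [-0.001, -0.259, -0.966]]
force: [0.8, -0.1, -0.5]
gripper_width: 0.503
```

Run:
```python
from h import *
s=bot.get_state();print(s['position'],s['force'])
```

```text
[ 0.54379734 -0.31969877  0.02851454] [ 0.75570158 -0.1498338  -0.51488303]
```

Emit:
carry_out(plan=[{"turn": [0,0,0],"translation": [0,-0.1,0.027],"fingers": 0},{"turn": [0,0,0],"translation": [0,-0.15,0.04],"fingers": 0},{"turn": [0,0,0],"translation": [0,-0.2,0.054],"fingers": 0},{"turn": [0,0,0],"translation": [0,-0.2,0.054],"fingers": 0},{"turn": [0,0,0],"translation": [0,-0.2,0.054],"fingers": 0},{"turn": [0,0,0],"translation": [0,-0.2,0.054],"fingers": 0},{"turn": [0,0,0],"translation": [0,-0.2,0.054],"fingers": 0},{"turn": [0,0,0],"translation": [0,-0.15,0.04],"fingers": 0}])

```text
t: 12.9
position: [0.5441, -0.2823, 0.0293]
ee_rot: [[1.0, 0.0, -0.0], [0.0, -0.966, 0.259], [-0.0, -0.259, -0.966]]
force: [-0.6, -0.2, -1.3]
gripper_width: 0.499
```

Run:
```python
from h import *
s=bot.get_state();print(s['position'],s['force'])
cv2.imwrite(f'pics/wrist11.png',bot.snapshot('wrist')[:,:,::-1])
```

```text
[ 0.54411802 -0.28231766  0.02929726] [-0.60215761 -0.24315225 -1.33383312]
```

View pics/wrist11.png

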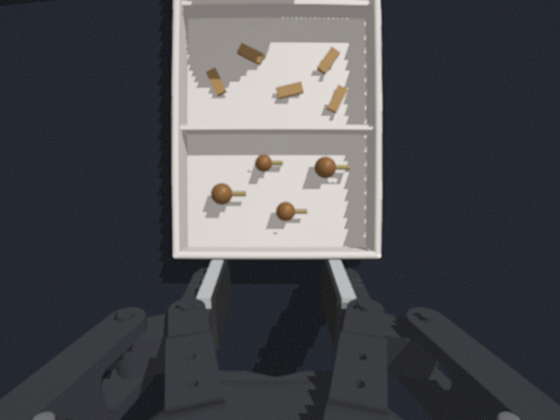

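Emit:
carry_out(plan=[{"turn": [0,0,0],"translation": [0,-0.25,0.07],"fingers": 0},{"turn": [0,0,0],"translation": [0,-0.25,0.07],"fingers": 0},{"turn": [0,0,0],"translation": [0,-0.25,0.07],"fingers": 0},{"turn": [0,0,0],"translation": [0,-0.25,0.07],"fingers": 0},{"turn": [0,0,0],"translation": [0,-0.25,0.07],"fingers": 0},{"turn": [0,0,0],"translation": [0,-0.25,0.07],"fingers": 0},{"turn": [0,0,0],"translation": [0,-0.25,0.07],"fingers": 0},{"turn": [0,0,0],"translation": [0,-0.25,0.07],"fingers": 0}])

```text
t: 13.62
position: [0.5441, -0.2305, 0.0287]
ee_rot: [[1.0, -0.0, 0.0], [-0.0, -0.966, 0.259], [0.0, -0.259, -0.966]]
force: [-0.4, -0.8, 1.5]
gripper_width: 0.5
```

Run:
```python
from h import *
s=bot.get_state();print(s['position'],s['force'])
a=bot.snapshot('wrist')[:,:,::-1]
b=bot.snapshot('top')[:,:,::-1]
cv2.imwrite(f'pics/wrist12.png',a)
cv2.imwrite('pics/ct12.png',cv2.resize(b[130:280,180:400],None,fx=3.5,fy=3.5,interpolation=cv2.INTER_CUBIC))
```

```text
[ 0.54412302 -0.23050075  0.02870051] [-0.39300162 -0.81910001  1.49637396]
```

View pics/wrist12.png

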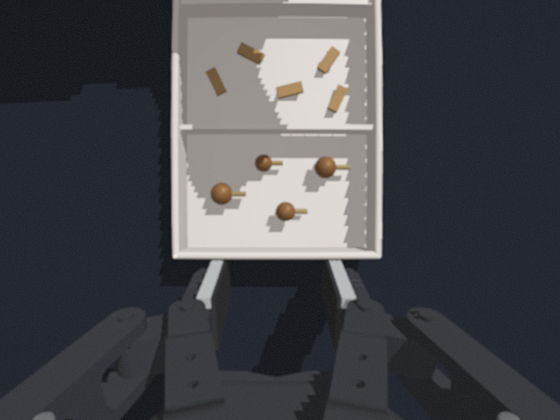

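View pics/ct12.png

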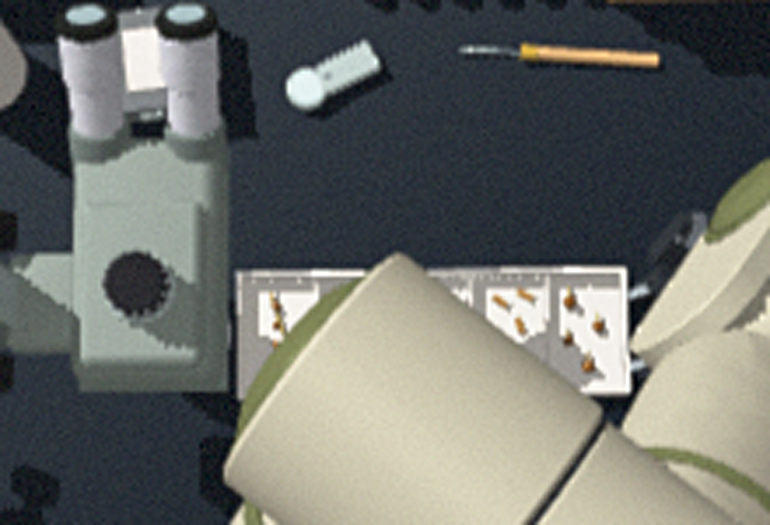

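Run:
```python
from h import *
for uv in [(359.1,206.3),(360.3,242.9),(247.7,207.4)]: print(uv,atz('top',uv,.018))
for uv in [(174,258),(380,258),(181,127),(372,127),(175,60),(378,60)]: print(uv,atz('wrist',uv,.018))
```

```text
(359.1, 206.3) [ 0.58794367 -0.21488666  0.018     ]
(360.3, 242.9) [ 0.49571858 -0.21401227  0.018     ]
(247.7, 207.4) [0.58946799 0.06555764 0.018     ]
(174, 258) [ 0.50071277 -0.21284165  0.018     ]
(380, 258) [ 0.58859598 -0.21267881  0.018     ]
(181, 127) [ 0.50408096 -0.15731568  0.018     ]
(372, 127) [ 0.58460292 -0.15719414  0.018     ]
(175, 60) [ 0.50129382 -0.12873823  0.018     ]
(378, 60) [ 0.58729348 -0.1286244   0.018     ]
```

Emit:
carry_out(plan=[{"turn": [0,0,0],"translation": [0,-0.25,0.067],"fingers": 0},{"turn": [0,0,0],"translation": [0,-0.25,0.067],"fingers": 0},{"turn": [0,0,0],"translation": [0,-0.25,0.067],"fingers": 0},{"turn": [0,0,0],"translation": [0,-0.25,0.067],"fingers": 0},{"turn": [0,0,0],"translation": [0,-0.25,0.067],"fingers": 0},{"turn": [0,0,0],"translation": [0,-0.25,0.067],"fingers": 0},{"turn": [0,0,0],"translation": [0,-0.25,0.067],"fingers": 0},{"turn": [0,0,0],"translation": [0,-0.25,0.067],"fingers": 0}])

```text
t: 14.38
position: [0.5441, -0.1787, 0.0286]
ee_rot: [[1.0, -0.0, -0.0], [-0.0, -0.966, 0.259], [-0.0, -0.259, -0.966]]
force: [0.0, -1.2, -1.1]
gripper_width: 0.498
```

Emit:
carry_out(plan=[{"turn": [0,0,0],"translation": [0,-0.25,0.067],"fingers": 0},{"turn": [0,0,0],"translation": [0,-0.25,0.067],"fingers": 0},{"turn": [0,0,0],"translation": [0,-0.25,0.067],"fingers": 0},{"turn": [0,0,0],"translation": [0,-0.25,0.067],"fingers": 0},{"turn": [0,0,0],"translation": [0,-0.25,0.067],"fingers": 0},{"turn": [0,0,0],"translation": [0,-0.25,0.067],"fingers": 0},{"turn": [0,0,0],"translation": [0,-0.25,0.067],"fingers": 0},{"turn": [0,0,0],"translation": [0,-0.25,0.067],"fingers": 0}])

```text
t: 15.05
position: [0.5441, -0.127, 0.0287]
ee_rot: [[1.0, -0.0, 0.0], [-0.0, -0.966, 0.259], [0.0, -0.259, -0.966]]
force: [0.4, -0.2, -0.3]
gripper_width: 0.498
```

Run:
```python
from h import *
s=bot.get_state();print(s['position'],s['force'])
a=bot.snapshot('wrist')[:,:,::-1]
b=bot.snapshot('top')[:,:,::-1]
cv2.imwrite(f'pics/wrist13.png',a)
cv2.imwrite(f'pics/scene13.png',bot.snapshot('scene')[:,:,::-1])
cv2.imwrite('pics/ct13.png',cv2.resize(b[130:280,180:400],None,fx=3.5,fy=3.5,interpolation=cv2.INTER_CUBIC))
```

```text
[ 0.54412123 -0.12698563  0.02867656] [ 0.44842084 -0.20639858 -0.33678981]
```

View pics/wrist13.png

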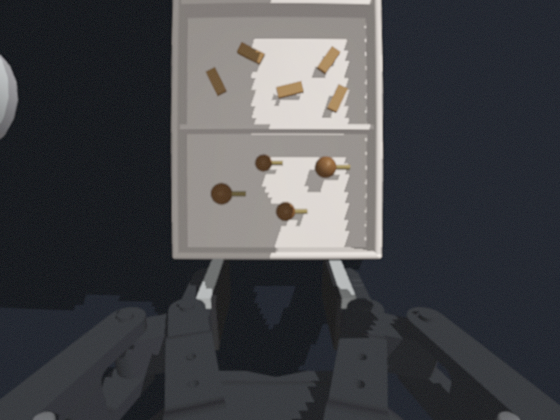

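View pics/scene13.png

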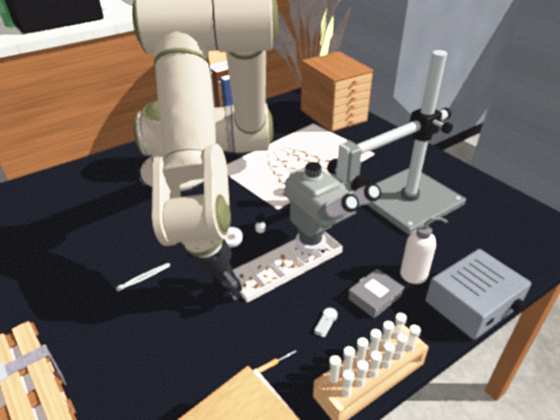

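View pics/ct13.png

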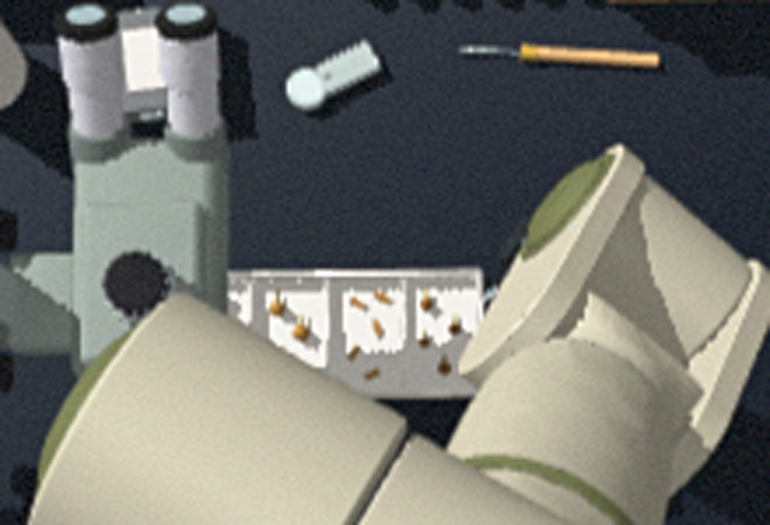

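Run:
```python
from h import *
for n,uv in [('top',(312,234)),('top',(326,208)),('top',(309,260)),('top',(315,247))]:
    print(uv,[np.round(atz(n,uv,z),3) for z in (.15,.2,.25,.3)])
b=cv2.imread('pics/scene13.png');cv2.imwrite('pics/cs13.png',cv2.resize(b[130:310,140:380],None,fx=3.3,fy=3.3,interpolation=cv2.INTER_CUBIC))
# head -y face outline in scene & candidate
```

```text
(312, 234) [array([ 0.505, -0.087,  0.15 ]), array([ 0.499, -0.084,  0.2  ]), array([ 0.493, -0.081,  0.25 ]), array([ 0.488, -0.078,  0.3  ])]
(326, 208) [array([ 0.562, -0.119,  0.15 ]), array([ 0.554, -0.115,  0.2  ]), array([ 0.545, -0.11 ,  0.25 ]), array([ 0.537, -0.105,  0.3  ])]
(309, 260) [array([ 0.448, -0.079,  0.15 ]), array([ 0.445, -0.076,  0.2  ]), array([ 0.442, -0.074,  0.25 ]), array([ 0.439, -0.071,  0.3  ])]
(315, 247) [array([ 0.476, -0.093,  0.15 ]), array([ 0.472, -0.089,  0.2  ]), array([ 0.467, -0.086,  0.25 ]), array([ 0.463, -0.083,  0.3  ])]
```

View pics/cs13.png

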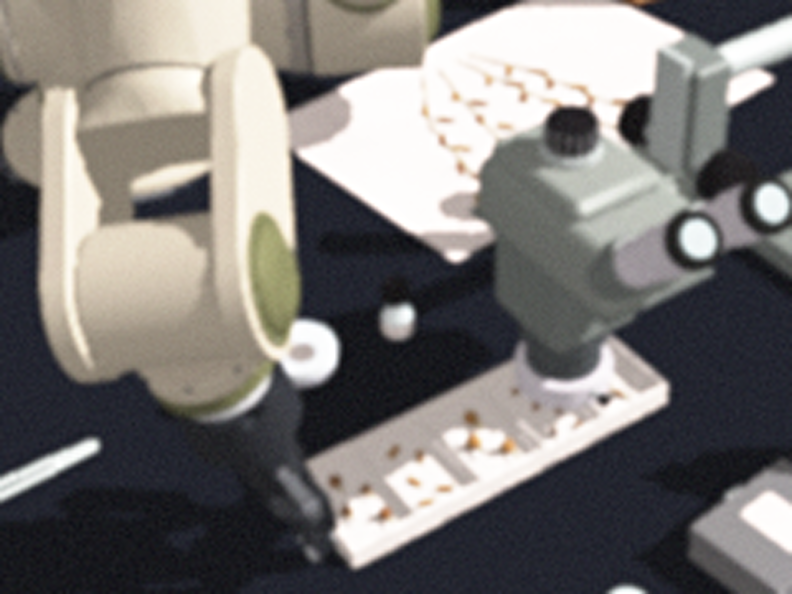

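Emit:
carry_out(plan=[{"turn": [0,0,0],"translation": [0,-0.25,0.067],"fingers": 0},{"turn": [0,0,0],"translation": [0,-0.25,0.067],"fingers": 0},{"turn": [0,0,0],"translation": [0,-0.25,0.067],"fingers": 0},{"turn": [0,0,0],"translation": [0,-0.25,0.067],"fingers": 0},{"turn": [0,0,0],"translation": [0,-0.25,0.067],"fingers": 0},{"turn": [0,0,0],"translation": [0,-0.25,0.067],"fingers": 0},{"turn": [0,0,0],"translation": [0,-0.25,0.067],"fingers": 0},{"turn": [0,0,0],"translation": [0,-0.15,0.04],"fingers": 0}])

```text
t: 15.87
position: [0.5441, -0.0775, 0.0287]
ee_rot: [[1.0, 0.0, -0.0], [0.0, -0.966, 0.259], [-0.0, -0.259, -0.966]]
force: [0.4, -1.1, 1.0]
gripper_width: 0.5
```

Run:
```python
from h import *
s=bot.get_state();print(s['position'],s['force'])
a=bot.snapshot('wrist')[:,:,::-1]
b=bot.snapshot('top')[:,:,::-1]
cv2.imwrite(f'pics/wrist14.png',a)
cv2.imwrite(f'pics/scene14.png',bot.snapshot('scene')[:,:,::-1])
cv2.imwrite('pics/ct14.png',cv2.resize(b[130:280,180:400],None,fx=3.5,fy=3.5,interpolation=cv2.INTER_CUBIC))
for uv in [(174,258),(380,258),(181,127),(372,127),(175,60),(378,60)]: print(uv,atz('wrist',uv,.018))
```

```text
[ 0.54405428 -0.07747615  0.02868716] [ 0.40757532 -1.07984773  1.03773773]
(174, 258) [ 0.50083952 -0.06108001  0.018     ]
(380, 258) [ 0.58874899 -0.06096656  0.018     ]
(181, 127) [ 0.50424558 -0.00555616  0.018     ]
(372, 127) [ 0.58476788 -0.00546402  0.018     ]
(175, 60) [0.50147916 0.02300925 0.018     ]
(378, 60) [0.58746622 0.02310041 0.018     ]
```

View pics/wrist14.png

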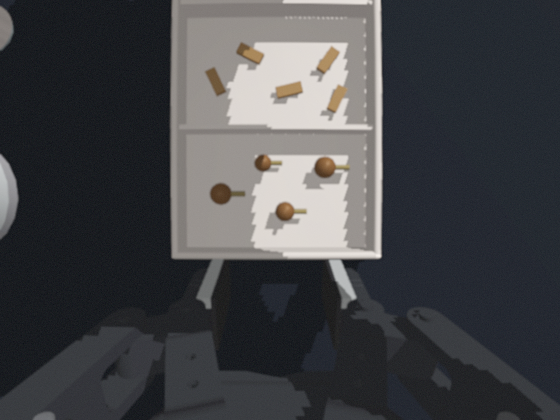

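View pics/ct14.png

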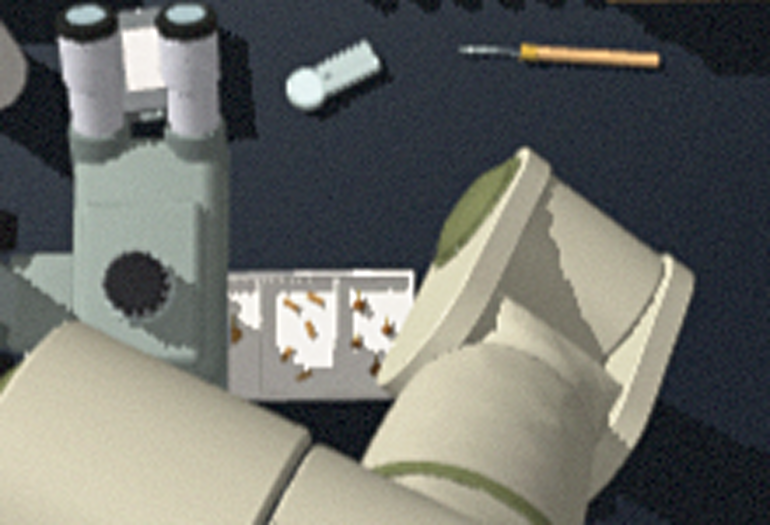

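Emit:
carry_out(plan=[{"turn": [0,0,0],"translation": [0,-0.2,0.054],"fingers": 0},{"turn": [0,0,0],"translation": [0,-0.2,0.054],"fingers": 0},{"turn": [0,0,0],"translation": [0,-0.2,0.054],"fingers": 0},{"turn": [0,0,0],"translation": [0,-0.15,0.04],"fingers": 0},{"turn": [0,0,0],"translation": [0,-0.1,0.027],"fingers": 0},{"turn": [0,0,0],"translation": [0,-0.06,0.016],"fingers": 0},{"turn": [0,0,0],"translation": [0,0,0],"fingers": 0}])

```text
t: 16.6
position: [0.5441, -0.0545, 0.0287]
ee_rot: [[1.0, 0.0, -0.0], [0.0, -0.966, 0.259], [-0.0, -0.259, -0.966]]
force: [0.1, 0.2, 0.1]
gripper_width: 0.494
```

Run:
```python
from h import *
s=bot.get_state();print(s['position'],s['force'])
a=bot.snapshot('wrist')[:,:,::-1]
b=bot.snapshot('top')[:,:,::-1]
c=bot.snapshot('scene')[:,:,::-1]
cv2.imwrite(f'pics/wrist15.png',a)
cv2.imwrite('pics/cs15.png',cv2.resize(c[200:300,220:370],None,fx=5,fy=5,interpolation=cv2.INTER_CUBIC))
cv2.imwrite('pics/ct15.png',cv2.resize(b[130:280,180:400],None,fx=3.5,fy=3.5,interpolation=cv2.INTER_CUBIC))
for uv in [(174,258),(380,258),(181,127),(372,127)]: print(uv,atz('wrist',uv,.018))
```

```text
[ 0.54408863 -0.05448834  0.02865071] [0.09997459 0.19640954 0.13280462]
(174, 258) [ 0.50092438 -0.03793987  0.018     ]
(380, 258) [ 0.58881892 -0.0378846   0.018     ]
(181, 127) [0.50436654 0.01756821 0.018     ]
(372, 127) [0.58487124 0.01761219 0.018     ]
```

View pics/cs15.png

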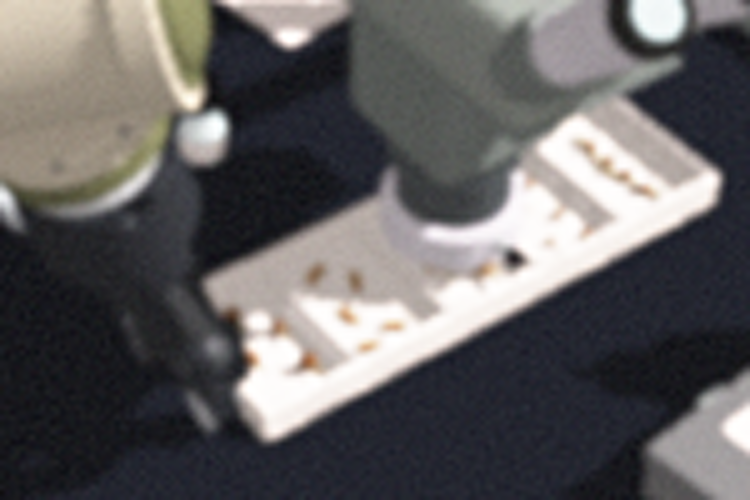

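View pics/ct15.png

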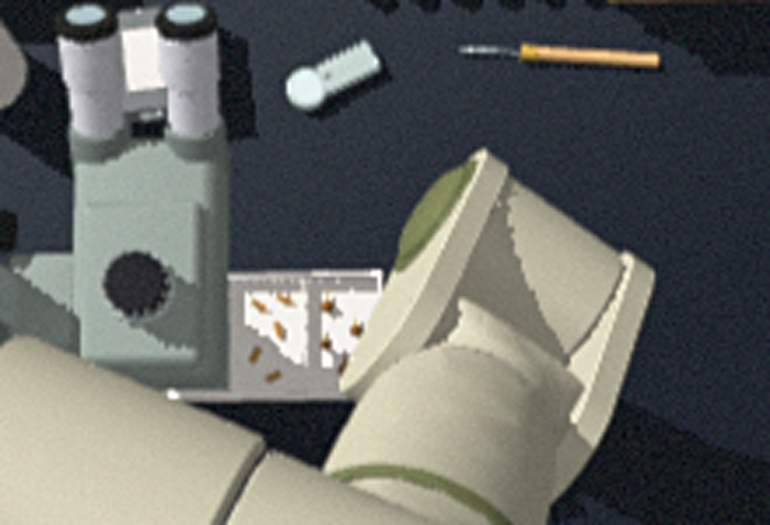

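View pics/wrist15.png

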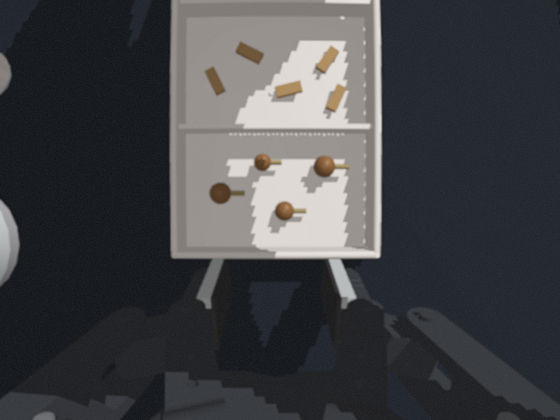

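Emit:
carry_out(plan=[{"turn": [0,0,0],"translation": [0,0.1,-0.027],"fingers": 0},{"turn": [0,0,0],"translation": [0,0.3,-0.08],"fingers": 0},{"turn": [0,0,0],"translation": [0,0.7,-0.19],"fingers": 0},{"turn": [0,0,0],"translation": [0,0.9,-0.24],"fingers": 0},{"turn": [0,0,0],"translation": [0,0.9,-0.24],"fingers": 0},{"turn": [0,0,0],"translation": [0,0.9,-0.24],"fingers": 0},{"turn": [0,0,0],"translation": [0,0.9,-0.24],"fingers": 0},{"turn": [0,0,0],"translation": [0,0,0],"fingers": 0}])

```text
t: 17.42
position: [0.5444, -0.1813, 0.0286]
ee_rot: [[1.0, -0.004, 0.003], [-0.004, -0.966, 0.257], [0.002, -0.257, -0.966]]
force: [0.3, -0.6, 0.6]
gripper_width: 0.503
```

Run:
```python
from h import *
s=bot.get_state();print(s['t'],s['position'],s['force'])
a=bot.snapshot('wrist')[:,:,::-1]
b=bot.snapshot('top')[:,:,::-1]
c=bot.snapshot('scene')[:,:,::-1]
cv2.imwrite(f'pics/wrist16.png',a)
cv2.imwrite('pics/cs16.png',cv2.resize(c[200:300,230:380],None,fx=5,fy=5,interpolation=cv2.INTER_CUBIC))
cv2.imwrite('pics/ct16.png',cv2.resize(b[130:280,120:340],None,fx=3.5,fy=3.5,interpolation=cv2.INTER_CUBIC))
```

```text
17.4167 [ 0.5443744  -0.1813499   0.02855868] [ 0.34789578 -0.57137527  0.60342271]
```

View pics/wrist16.png

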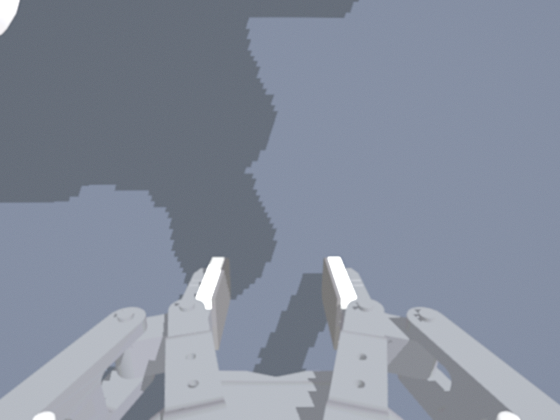

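View pics/cs16.png

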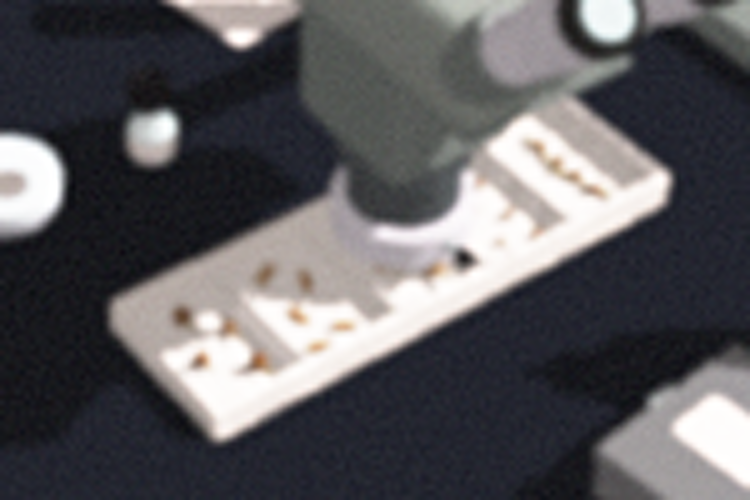

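View pics/ct16.png

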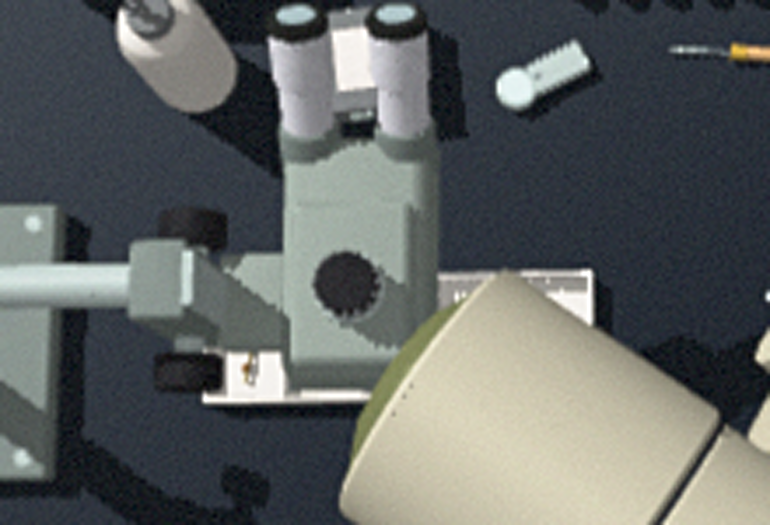

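Run:
```python
from h import *
np.set_printoptions(precision=4,suppress=True)
big=cv2.imread('pics/cs16.png')
th=np.linspace(0,2*np.pi,80)
obs=np.array([(672,183),(222,428),(108,308)])/5+[230,200]  # rim far-right, near, left
for o in obs: print(atz('scene',o,.018))
for (dx,dy),col in [((0,0),(0,0,255)),((.006,0),(0,255,0))]:
    cx,cy=.543+dx,.1025+dy
    T=np.array([(cx+sx*.045,cy+sy*.14,.018) for sx,sy in [(1,1),(1,-1),(-1,-1),(-1,1)]])
    cv2.polylines(big,[((proj('scene',T)-[230,200])*5).astype(int)],True,col,1)
    P=np.c_[cx+.036*np.cos(th),cy+.036*np.sin(th),0*th+.026]
    cv2.polylines(big,[((proj('scene',P)-[230,200])*5).astype(int)],True,col,1)
cv2.imwrite('pics/fit16.png',big)
for uv in [(204,403),(594,270)]: print(atz('top',(uv[0]/3.5+120,uv[1]/3.5+130),.018))
```

```text
[0.5971 0.2386 0.018 ]
[ 0.6003 -0.0415  0.018 ]
[ 0.5045 -0.0424  0.018 ]
[0.4964 0.2395 0.018 ]
[ 0.5885 -0.0404  0.018 ]
```

View pics/fit16.png

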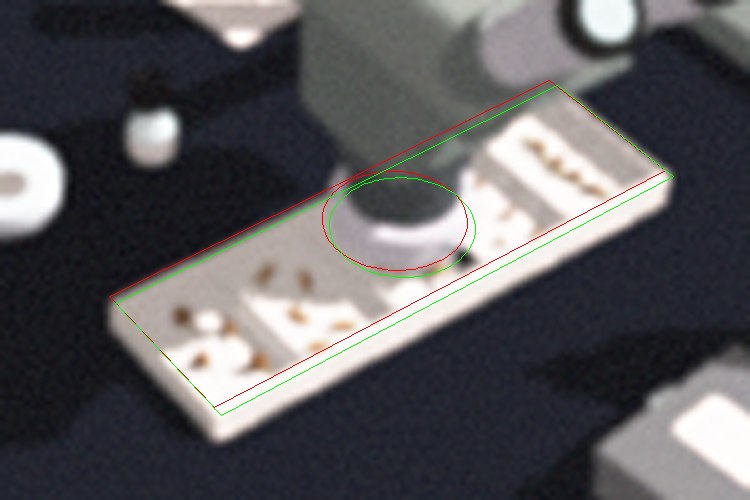

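Run:
```python
from h import *
c=bot.snapshot('scene')[:,:,::-1]
o=(285,225);s=12
big=cv2.resize(c[225:260,285:335],None,fx=s,fy=s,interpolation=cv2.INTER_CUBIC)
b2=big.copy();th=np.linspace(0,2*np.pi,80)
for (x,y),col in [((.551,.0983),(0,0,255)),((.549,.106),(0,255,0))]:
    P=np.c_[x+.036*np.cos(th),y+.036*np.sin(th),0*th+.026]
    cv2.polylines(b2,[((proj('scene',P)+.5-o)*s-.5).astype(int)],True,col,1)
cv2.imwrite('pics/ring.png',np.vstack([big[:290],b2[:]])[:900])
cv2.imwrite('pics/ring.png',b2)
```

```text
(no output)
```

View pics/ring.png

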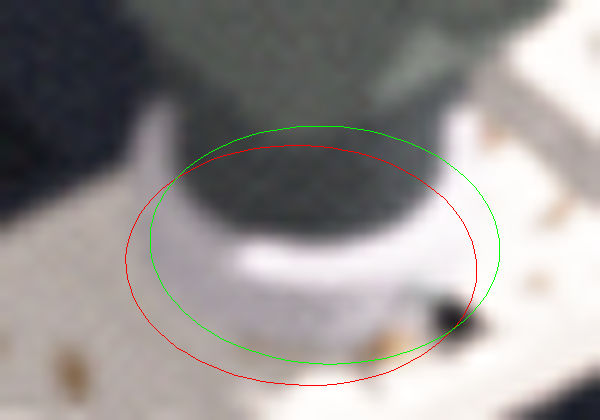

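Emit:
carry_out(plan=[{"turn": [0,0,0],"translation": [0,-0.25,-0.93],"fingers": 0},{"turn": [0,0,0],"translation": [0,-0.25,-0.93],"fingers": 0},{"turn": [0,0,0],"translation": [0,-0.25,-0.93],"fingers": 0},{"turn": [0,0,0],"translation": [0,-0.25,-0.93],"fingers": 0},{"turn": [0,0,0],"translation": [0,-0.25,-0.93],"fingers": 0}])

```text
t: 18.03
position: [0.5439, -0.1752, 0.1502]
ee_rot: [[1.0, 0.001, -0.001], [0.001, -0.966, 0.259], [-0.0, -0.259, -0.966]]
force: [-0.8, 0.3, -0.6]
gripper_width: 0.502
```

Emit:
carry_out(plan=[{"turn": [0.97,0,0],"translation": [0,0,0],"fingers": 0},{"turn": [0.97,0,0],"translation": [0,0,0],"fingers": 0},{"turn": [0.97,0,0],"translation": [0,0,0],"fingers": 0},{"turn": [0.97,0,0],"translation": [0,0,0],"fingers": 0},{"turn": [0.97,0,0],"translation": [0,0,0],"fingers": 0},{"turn": [0.97,0,0],"translation": [0,0,0],"fingers": 0},{"turn": [0,0,0],"translation": [0,0,0],"fingers": 0},{"turn": [0,0,0],"translation": [0,0,0],"fingers": 0}])

```text
t: 18.7
position: [0.544, -0.1761, 0.1482]
ee_rot: [[1.0, -0.001, -0.001], [-0.0, -0.645, 0.764], [-0.001, -0.764, -0.645]]
force: [1.0, -0.4, -0.2]
gripper_width: 0.503
```

Run:
```python
from h import *
s=bot.get_state();print(s['t'],s['position'],s['qpos'],s['force'])
import json
p=bot.camera_params('wrist');np.savez('w17.npz',**{k:np.array(v) for k,v in p.items()})
cv2.imwrite(f'pics/wrist17.png',bot.snapshot('wrist')[:,:,::-1])
```

```text
18.7 [ 0.54402971 -0.17611717  0.14819955] [-0.75844858  0.72687144  1.25040877  0.60551877  1.80126396 -0.81551584] [ 0.95774825 -0.35592439 -0.18037564]
```

View pics/wrist17.png

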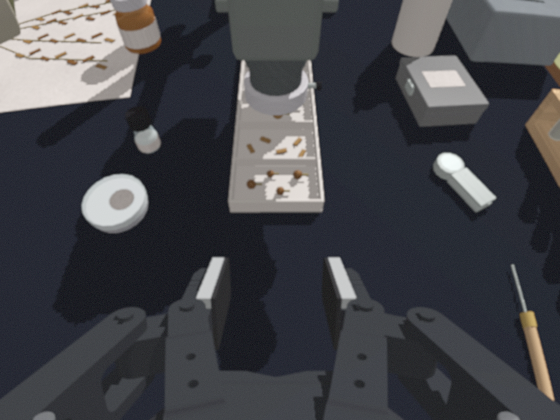

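Excellent view: the ring light is at about px (276,88), over the tray. The tray's near corners are at (230,210) and (323,210), and its far end is near v=60.

Run:
```python
from h import *
o=(215,40);s=5
a=cv2.imread('pics/wrist17.png')[40:220,215:340]
big=cv2.resize(a,None,fx=s,fy=s,interpolation=cv2.INTER_CUBIC)
cv2.imwrite('pics/w17raw.png',cv2.resize(a[:90],None,fx=6,fy=6,interpolation=cv2.INTER_CUBIC))
th=np.linspace(0,2*np.pi,80)
def d(img,P,col): cv2.polylines(img,[((proj('wrist',P)+.5-o)*6-.5).astype(int)],True,col,1)
big=cv2.resize(a[:90],None,fx=6,fy=6,interpolation=cv2.INTER_CUBIC)
for (x,y),col in [((.543,.1025),(0,0,255))]:
    d(big,np.c_[x+.036*np.cos(th),y+.036*np.sin(th),0*th+.026],col)
cx,cy=.5445,.102
d(big,np.array([(cx+sx*.045,cy+sy*.14,.018) for sx,sy in [(1,1),(1,-1),(-1,-1),(-1,1)]]),(0,255,0))
d(big,np.array([(cx+sx*.042,cy+sy*.029,.018) for sx,sy in [(1,1),(1,-1),(-1,-1),(-1,1)]]),(255,255,0))
cv2.imwrite('pics/w17fit.png',big)
for uv in [(230,211),(323,211)]: print(atz('wrist',uv,.018))
```

```text
[ 0.50198342 -0.0488832   0.018     ]
[ 0.58748834 -0.04880373  0.018     ]
```

View pics/w17raw.png

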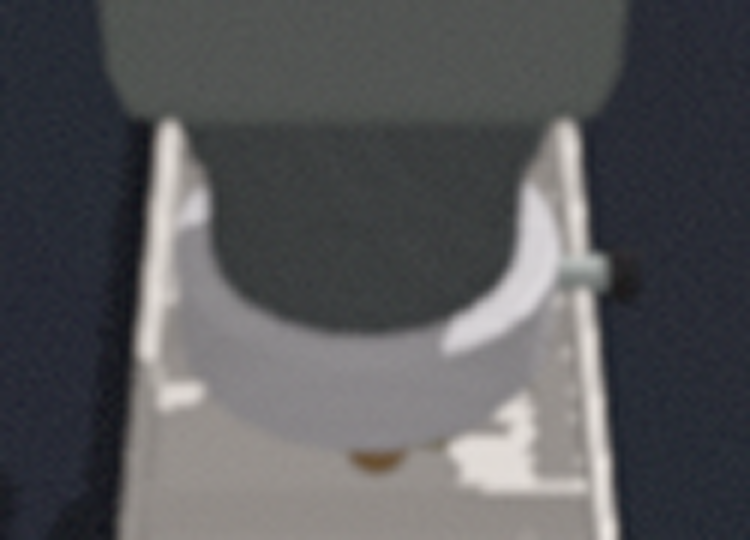

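View pics/w17fit.png

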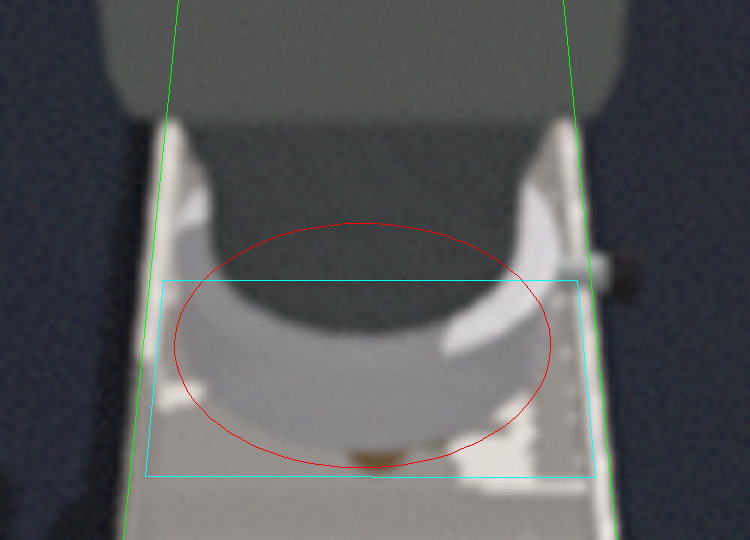

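Run:
```python
import cv2
a=cv2.imread('pics/wrist17.png')[110:220,215:340]
cv2.imwrite('pics/w17b.png',cv2.resize(a,None,fx=5,fy=5,interpolation=cv2.INTER_CUBIC))
```

```text
(no output)
```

View pics/w17b.png

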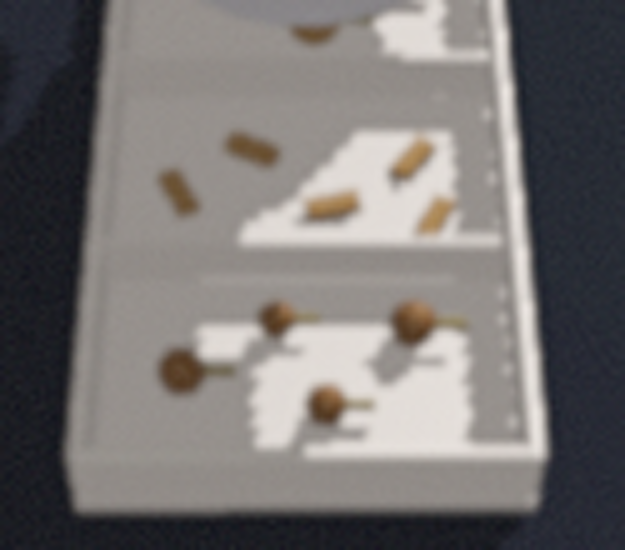

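Run:
```python
from h import *
for uv in [(228.6,201.2),(324.4,201.2),(276,158.6),(276,121.8)]: print(uv,atz('wrist',uv,.018))
o=(215,40)
for crop in [(370,452)]: print('ring front',atz('wrist',(crop[0]/6+215,crop[1]/6+40),.026))
# ring front inner: try x
print(proj('wrist',[(.5445,.102-.036,.026)]))
```

```text
(228.6, 201.2) [ 0.49985795 -0.0380045   0.018     ]
(324.4, 201.2) [ 0.58960685 -0.0379233   0.018     ]
(276, 158.6) [0.54421163 0.01452303 0.018     ]
(276, 121.8) [0.54415404 0.06850262 0.018     ]
ring front [0.54488363 0.0700417  0.026     ]
[[276.31390563 117.87245082]]
```

Emit:
carry_out(plan=[{"turn": [-0.97,0,0],"translation": [0,0,0],"fingers": 0},{"turn": [-0.97,0,0],"translation": [0,0,0],"fingers": 0},{"turn": [-0.97,0,0],"translation": [0,0,0],"fingers": 0},{"turn": [-0.97,0,0],"translation": [0,0,0],"fingers": 0},{"turn": [-0.97,0,0],"translation": [0,0,0],"fingers": 0},{"turn": [-0.97,0,0],"translation": [0,0,0],"fingers": 0},{"turn": [0,0,0],"translation": [0,0,0],"fingers": 0}])

```text
t: 19.33
position: [0.5446, -0.1737, 0.1515]
ee_rot: [[1.0, 0.005, 0.003], [0.005, -0.968, 0.252], [0.004, -0.252, -0.968]]
force: [-0.4, 0.6, -0.2]
gripper_width: 0.497
```

Emit:
carry_out(plan=[{"turn": [0,0,0],"translation": [0,0.25,0.93],"fingers": 0},{"turn": [0,0,0],"translation": [0,0.25,0.93],"fingers": 0},{"turn": [0,0,0],"translation": [0,0.25,0.93],"fingers": 0},{"turn": [0,0,0],"translation": [0,0.25,0.93],"fingers": 0},{"turn": [0,0,0],"translation": [0,0.2,0.75],"fingers": 0},{"turn": [0,0,0],"translation": [0,0,0],"fingers": 0},{"turn": [0,0,0],"translation": [0,0,0],"fingers": 0}])

```text
t: 19.92
position: [0.5441, -0.1763, 0.0333]
ee_rot: [[1.0, -0.0, -0.001], [-0.0, -0.966, 0.26], [-0.001, -0.26, -0.966]]
force: [0.5, 0.2, 0.0]
gripper_width: 0.504
```

Emit:
carry_out(plan=[{"turn": [0,0,0],"translation": [0,0.05,0.17],"fingers": 0},{"turn": [0,0,0],"translation": [0,-0.6,0.161],"fingers": 0},{"turn": [0,0,0],"translation": [0,-0.8,0.214],"fingers": 0},{"turn": [0,0,0],"translation": [0,-0.8,0.214],"fingers": 0},{"turn": [0,0,0],"translation": [0,-0.8,0.214],"fingers": 0},{"turn": [0,0,0],"translation": [0,-0.6,0.161],"fingers": 0},{"turn": [0,0,0],"translation": [0,-0.2,0.054],"fingers": 0},{"turn": [0,0,0],"translation": [0,0,0],"fingers": 0}])

```text
t: 20.58
position: [0.5442, -0.077, 0.0295]
ee_rot: [[1.0, 0.002, 0.0], [0.002, -0.966, 0.259], [0.001, -0.259, -0.966]]
force: [-0.7, 0.1, 0.0]
gripper_width: 0.502
```

Forward 26.5 mm, to TCP y ≈ -0.0505.

Emit:
carry_out(plan=[{"turn": [0,0,0],"translation": [0,-0.3,0.085],"fingers": 0},{"turn": [0,0,0],"translation": [0,-0.25,0.07],"fingers": 0},{"turn": [0,0,0],"translation": [0,-0.15,0.04],"fingers": 0},{"turn": [0,0,0],"translation": [0,-0.12,0.032],"fingers": 0},{"turn": [0,0,0],"translation": [0,-0.12,0.032],"fingers": 0},{"turn": [0,0,0],"translation": [0,-0.08,0.021],"fingers": 0},{"turn": [0,0,0],"translation": [0,0,0],"fingers": 0},{"turn": [0,0,0],"translation": [0,0,0],"fingers": 0}])

```text
t: 21.25
position: [0.5442, -0.0519, 0.0287]
ee_rot: [[1.0, -0.0, 0.0], [-0.0, -0.966, 0.259], [0.0, -0.259, -0.966]]
force: [-0.1, -0.2, -0.5]
gripper_width: 0.499
```

Emit:
carry_out(plan=[{"turn": [0,0,0],"translation": [0,0.1,-0.027],"fingers": 0},{"turn": [0,0,0],"translation": [0,0.3,-0.08],"fingers": 0},{"turn": [0,0,0],"translation": [0,0.7,-0.19],"fingers": 0},{"turn": [0,0,0],"translation": [0,0.9,-0.24],"fingers": 0},{"turn": [0,0,0],"translation": [0,0.9,-0.24],"fingers": 0},{"turn": [0,0,0],"translation": [0,0.9,-0.24],"fingers": 0},{"turn": [0,0,0],"translation": [0,0.9,-0.24],"fingers": 0},{"turn": [0,0,0],"translation": [0,0,0],"fingers": 0}])

```text
t: 21.92
position: [0.5444, -0.1783, 0.0286]
ee_rot: [[1.0, -0.004, 0.003], [-0.004, -0.966, 0.257], [0.002, -0.257, -0.966]]
force: [-0.3, -1.1, 0.3]
gripper_width: 0.501
```

Emit:
carry_out(plan=[{"turn": [0,0,0],"translation": [0,-0.25,-0.93],"fingers": 0},{"turn": [0,0,0],"translation": [0,-0.25,-0.93],"fingers": 0},{"turn": [0,0,0],"translation": [0,-0.25,-0.93],"fingers": 0},{"turn": [0,0,0],"translation": [0,-0.25,-0.93],"fingers": 0},{"turn": [0,0,0],"translation": [0,-0.25,-0.93],"fingers": 0}])

```text
t: 22.33
position: [0.5438, -0.1734, 0.1501]
ee_rot: [[1.0, -0.0, -0.0], [-0.0, -0.966, 0.259], [-0.0, -0.259, -0.966]]
force: [-1.1, 0.6, 0.9]
gripper_width: 0.501
```

Emit:
carry_out(plan=[{"turn": [0.97,0,0],"translation": [0,0,0],"fingers": 0},{"turn": [0.97,0,0],"translation": [0,0,0],"fingers": 0},{"turn": [0.97,0,0],"translation": [0,0,0],"fingers": 0},{"turn": [0.97,0,0],"translation": [0,0,0],"fingers": 0},{"turn": [0.97,0,0],"translation": [0,0,0],"fingers": 0},{"turn": [0.97,0,0],"translation": [0,0,0],"fingers": 0},{"turn": [0,0,0],"translation": [0,0,0],"fingers": 0},{"turn": [0,0,0],"translation": [0,0,0],"fingers": 0}])

```text
t: 23.0
position: [0.5439, -0.1739, 0.1481]
ee_rot: [[1.0, -0.002, 0.0], [-0.001, -0.645, 0.764], [-0.001, -0.764, -0.645]]
force: [-0.2, 0.7, 0.1]
gripper_width: 0.501
```

Run:
```python
from h import *
s=bot.get_state();print(s['t'],s['position'],s['force'],np.abs(s['qvel']).max())
a=bot.snapshot('wrist')[:,:,::-1]
cv2.imwrite('pics/top18.png',bot.snapshot('top')[:,:,::-1])
cv2.imwrite('pics/wrist18.png',a)
cv2.imwrite('pics/w18.png',cv2.resize(a[90:220,215:340],None,fx=4.5,fy=4.5,interpolation=cv2.INTER_CUBIC))
cv2.imwrite('pics/w18r.png',cv2.resize(a[40:130,215:340],None,fx=6,fy=6,interpolation=cv2.INTER_CUBIC))
```

```text
23.0 [ 0.54390935 -0.17391233  0.14811814] [-0.20476899  0.73617179  0.14389256] 0.03754438443311928
```

View pics/w18.png

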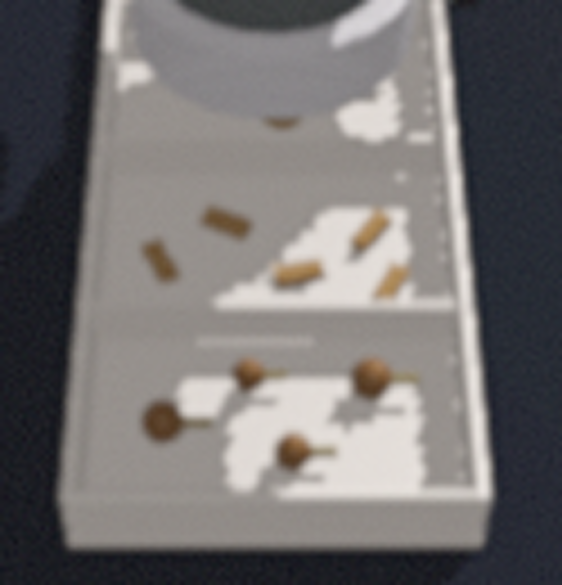

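View pics/w18r.png

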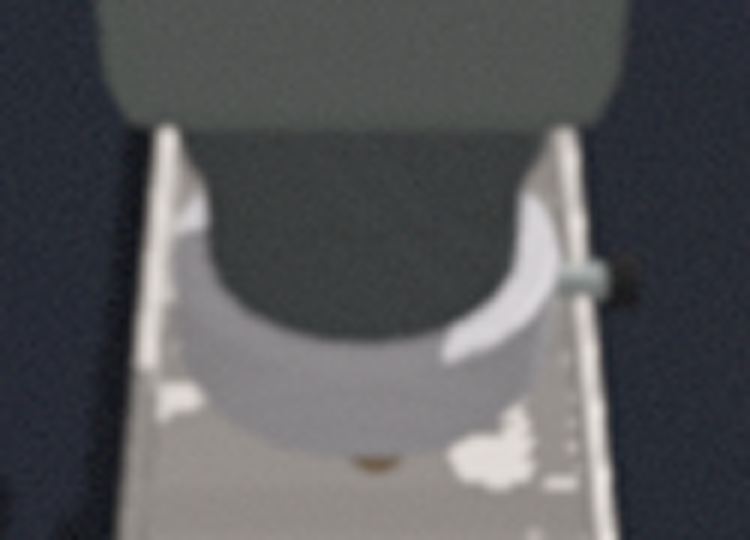

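View pics/top18.png

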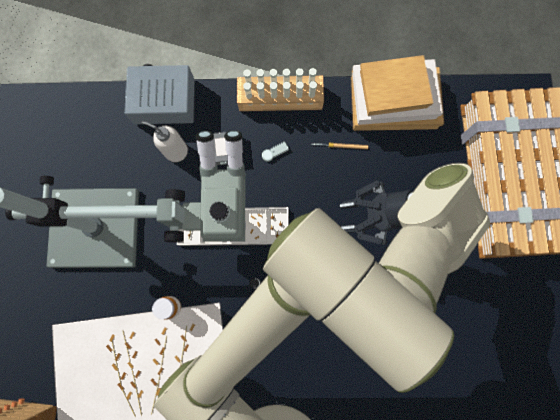

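Run:
```python
from h import *
for uv in [(60,494),(492,494)]: print(atz('wrist',(uv[0]/4.5+215,uv[1]/4.5+90),.018))
print('ring',atz('wrist',(370/6+215,459/6+40),.026))
```

```text
[ 0.4995895 -0.033433   0.018    ]
[ 0.58991367 -0.03333005  0.018     ]
ring [0.54508348 0.07128117 0.026     ]
```

```bash
python3 -c "
from workcell import bot
print(bot.sign_off())"
```

```text
the job is handed in; nothing more can be done
None
```

The seed tray is under the ring light with its middle cell within a few millimetres of the lens, and the job is handed in (no verdict is reported).

- **What I did:** I first slid the tray sideways into line with the boom, pushing its long side with half-open fingertips. Then I pushed it from its end under the ring light. A check view showed it about 4 mm short, so I gave it one more small push and took the hand away.
- **Final check:** In the last wrist camera view the tray centre is at (0.545, 0.107) and the ring light centre at (0.545, 0.107), in metres. By these readings the offset is about 1 mm and the tray runs along the boom to within about 1 degree.
- **During the push:** The force readings taken during the pushes stayed below about 2 N. The tray lay flat in every picture, and nothing else looked moved in the last top view. The hand stood about 140 mm clear of the tray at hand-in. The clock stood at about 23 s of the allowed 58 s.
- **Where the cameras disagreed:** The lens position along the boom came out at 0.099 m from the base plate edge, 0.104 m from the knob in the top view and 0.107 m from the ring light in the wrist view. The scene camera seems to be off by about 6 mm. I used the wrist view because it shows the tray and the ring light together; by the other lens readings the tray would be up to 8 mm past the lens, still inside the 12 mm limit.

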